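# Pack knobs with the hand scoop

## Robot

A 6-joint arm with a two-finger parallel gripper is mounted at the origin on the work surface. World frame = base frame: x ahead of the robot, y to its left, z up, the work surface at z = 0. Lengths are in m, angles in rad, forces in N, time in s.
With the tool pointing down it reaches from about 0.375 to 0.9 m from the base axis. Payload 3.1 kg.
Tool frame: the origin (TCP) lies on the centre line of the jaws, within the pads' length; the fingertips stand 8 mm ahead of it and the grasp point (between the pads) lies 11 mm behind it; z points along the fingers, y is the line along which they close (so a half turn about z gives the same grasp; the last joint's range is limited). The gripper opens to 85 mm and grips with 20 to 120 N. Pads are 22 mm wide; open, the fingers measure 114 mm over their backs; the gripper's body (76 mm by 85 mm) begins 54 mm behind the grasp point. The pads swing forward as they close: fully open they stand 13 mm farther back than shut.
Start: joints at [1.046, 0.527, 1.433, -0, 1.181, -0.178], TCP at [0.212, 0.588, 0.239] pointing down, gripper open.
Joint ranges: [-3.08, 3.08], [-0.75, 2.2], [0.22, 2.44], [-1.43, 4.57], [0, 2.65], [-2.85, 2.85]. Speed limits (rad/s): [2.79, 2.79, 3.14, 3.14, 3.14, 3.14].

## Interface

Orientations are given as a unit quaternion [x, y, z, w].
In Python, from station import * gives the robot as it stands.
- The arm moves only by the tool play_rows, never from a script. Its argument "rows" is a list of rows, each a list of 3 entries, a list of its own where there are three numbers: the turn, a rotation vector about the tool's x, y, z in degrees, then the shift along the tool's x, y, z in mm, then the closure, from 0 (fully open) to 1 (shut). In form: [[[ax, ay, az], [dx, dy, dz], jaw], ...]. A call has 1 to 12 rows; each row shifts and turns the commanded pose from where the row before left it, along the tool's axes as they then stand; what a row does not reach is not made up. A row lasts 1/12 s, in which the tool goes at most 41.7 mm and 7.16 degrees, less where a joint would pass 70% of its speed; a pose out of reach is approached as far as the arm can. A call with a gripper value outside its range is refused whole. The fingers move at their own pace and stop on an object; "grip_force" is the grip in N (left out, the last holds). Time passes only in rows, so rows that do not move let the fingers close. It gives the time, the measured TCP pose, the force, the opening and the grip force at its end, in the units of the state.
- sense(): the state, without advancing time (a new reading comes with each control period).
- snapshot(name): name is "scene" or "top"; returns (picture, depth): 480x640x3 uint8, red, green, blue; 480x640 float32, m along the optical axis (not along the pixel's ray), 0 where there is no reading.
- get_calibration(name): a dict with "vfov" (degrees; the focal length in pixels is half the picture's height over the tangent of half this angle, whatever the lens; pixels are square), "cx", "cy" (the principal point, pixels), "xyz" and "attitude" of the camera in the world. Camera axes: x right, y down, z forward; pixel columns grow to the right and rows downward; lengths in m; the calibration is good to about 2 mm. A picture is of the moment at which its call begins. get_calibration takes no time and is no camera call.
- sign_off(): hands the job in; it is judged then, once.
The state is a dict: "t": time; "q": joint angles; "qd": joint speeds; "tau": joint torques, N m; "tcp_pos": TCP position; "tool_rot": TCP orientation; "force": force on the tool from outside, world axes, zero at the start; "ft_torque": the same for the moment, N m; "finger_gap": opening from 0.0 (shut) to 1.0 (fully open); "gripper_force": force on a finger pad.
Only numpy, scipy, OpenCV 4.12 (cv2) and the standard library are available. Lean on these libraries where they do the work, as an engineer would, in place of code of your own. Each camera call takes 0.05 s, during which the arm holds its last target. There are 200 camera calls.

## Task

Take the hand scoop from its rubber mat and, reaching in under the paper roll, scoop knobs out of the grey bin and pour at least three of them into the open carton, spilling none on the bench and never touching a knob with the fingers. More than one scoop is fine. Then lay the scoop back flat and upright on the mat, its pan within the mat, let go of it, and leave everything else on the bench as it is.

Things in the scene. Friction and masses are not known exactly. Their poses are not given: they have to be found in the camera images.
- scoop_grip (a point): centre of the handle of an aluminium hand scoop, loose, about 160 g, which starts upright on the mat. x points from handle to nose, y across, z up out of the pan. The handle is a straight black bar parallel to the pan floor, 82 long (x), 16 wide (y), 22 tall (z), its last 8 mm thickened to 22 x 28. The pan's underside lies 60 below this point, its rear wall begins 41 ahead, its nose edge is 121 ahead
- scoop_nose (a point): middle of the scoop's thin front edge, at its underside; same axes. It is 40 ahead of scoop
- scoop: the scoop, at the centre of its pan's underside; same axes. Pan 80 long (x), 100 wide (y), floor 2 thick; side walls 35 high at the rear, falling to nothing 15 mm behind the nose; rear wall up to the handle. Pan, bin and knobs are slippery (friction about 0.4): a slope of 40 degrees or more empties the pan
- mat: the scoop's place: thin black rubber mat, 260 (x) x 150 (y) x 3 thick, fixed to the bench; origin at the centre of its underside, x along its length, roughly away from the robot
- bin_floor (a point): centre of the inner floor of a grey picking bin, fixed, floor 4 above the bench; inside 190 (x) x 150 (y), walls 4 thick; x points away from the robot to the far wall. Side and far walls rise 61 above the floor, the near wall only 21
- roll_mid (a point): centre of a roll of paper fixed over the bin, 44 in diameter, 180 long, on a rod along the bin's y, axis 212 above the bench and 18 nearer the robot than bin_floor, carried on two blue arms 106 to either side, 24 tall, from 30 nearer than bin_floor back to uprights 50 beyond bin_floor. An upright gripper cannot follow the scoop to the far wall beneath it: with the pan level, lean the gripper back 30 to 45 degrees towards the robot
- carton_mid (a point): point on the axis of an open cardboard carton, 30 above the bench; fixed, 158 x 158 outside, 150 x 150 inside, rim 89 above the bench, floor 4 thick; axes along its sides, z up. On its two y sides a flap hangs down outside, its foot 103 from the centre
- knob0: one of six like white ceramic furniture knobs, squat rounded barrels 25 in diameter and 20 tall, 18 g, loose; origin at its centre, z its own axis; starts standing in the far half of the bin
- knob1: one of six like white ceramic furniture knobs, squat rounded barrels 25 in diameter and 20 tall, 18 g, loose; origin at its centre, z its own axis; starts standing in the far half of the bin
- knob2: one of six like white ceramic furniture knobs, squat rounded barrels 25 in diameter and 20 tall, 18 g, loose; origin at its centre, z its own axis; starts standing in the far half of the bin
- knob3: one of six like white ceramic furniture knobs, squat rounded barrels 25 in diameter and 20 tall, 18 g, loose; origin at its centre, z its own axis; starts standing in the far half of the bin
- knob4: one of six like white ceramic furniture knobs, squat rounded barrels 25 in diameter and 20 tall, 18 g, loose; origin at its centre, z its own axis; starts standing in the far half of the bin
- knob5: one of six like white ceramic furniture knobs, squat rounded barrels 25 in diameter and 20 tall, 18 g, loose; origin at its centre, z its own axis; starts standing in the far half of the bin
- tape: bystander: roll of parcel tape, 70 across, 24 tall, lying on the bench just before the bin; origin at the centre of its underside
- mug: bystander: mug, 80 across, 95 tall, far left; origin at the centre of its underside
- glue: bystander: white bottle, 56 across, 130 tall, far right; origin at the centre of its underside
- pot: bystander: jar, 70 across, 75 tall, left of and beyond the bin; origin at the centre of its underside
- parcel: bystander: flat parcel, 150 x 80 x 25, right of and beyond the bin; origin at the centre of its underside

How it is judged:
On the way, in this order (a step that is already met when the one before it is completed fails the run):
1. at least one knob is carried in the scoop, clear above the bin's walls (((distance between knob0 and scoop below 0.065 m and height (world z) of knob0 above 0.09 m and contact force between knob0 and scoop above 0.02 N) or (distance between knob1 and scoop below 0.065 m and height (world z) of knob1 above 0.09 m and contact force between knob1 and scoop above 0.02 N) or (distance between knob2 and scoop below 0.065 m and height (world z) of knob2 above 0.09 m and contact force between knob2 and scoop above 0.02 N) or (distance between knob3 and scoop below 0.065 m and height (world z) of knob3 above 0.09 m and contact force between knob3 and scoop above 0.02 N) or (distance between knob4 and scoop below 0.065 m and height (world z) of knob4 above 0.09 m and contact force between knob4 and scoop above 0.02 N) or (distance between knob5 and scoop below 0.065 m and height (world z) of knob5 above 0.09 m and contact force between knob5 and scoop above 0.02 N))), for 0.2 s.
2. at least three knobs are in the carton (within 100 mm of carton_mid) ((distance between each of knob0, knob1, knob2 and carton_mid below 0.1 m or distance between each of knob0, knob1, knob3 and carton_mid below 0.1 m or distance between each of knob0, knob1, knob4 and carton_mid below 0.1 m or distance between each of knob0, knob1, knob5 and carton_mid below 0.1 m or distance between each of knob0, knob2, knob3 and carton_mid below 0.1 m or distance between each of knob0, knob2, knob4 and carton_mid below 0.1 m or distance between each of knob0, knob2, knob5 and carton_mid below 0.1 m or distance between each of knob0, knob3, knob4 and carton_mid below 0.1 m or distance between each of knob0, knob3, knob5 and carton_mid below 0.1 m or distance between each of knob0, knob4, knob5 and carton_mid below 0.1 m or distance between each of knob1, knob2, knob3 and carton_mid below 0.1 m or distance between each of knob1, knob2, knob4 and carton_mid below 0.1 m or distance between each of knob1, knob2, knob5 and carton_mid below 0.1 m or distance between each of knob1, knob3, knob4 and carton_mid below 0.1 m or distance between each of knob1, knob3, knob5 and carton_mid below 0.1 m or distance between each of knob1, knob4, knob5 and carton_mid below 0.1 m or distance between each of knob2, knob3, knob4 and carton_mid below 0.1 m or distance between each of knob2, knob3, knob5 and carton_mid below 0.1 m or distance between each of knob2, knob4, knob5 and carton_mid below 0.1 m or distance between each of knob3, knob4, knob5 and carton_mid below 0.1 m)), for 0.2 s.
At the end, for the whole second after the job is handed in: Every knob lies inside the carton or inside the bin, none elsewhere, and at least three of them in the carton; the scoop lies at rest upright (within 4.5 degrees) on the mat, the centre of its pan floor within 120 mm (along) and 60 mm (across) of the mat's centre ((distance between each of knob0, knob1, knob2 and carton_mid below 0.1 m or distance between each of knob0, knob1, knob3 and carton_mid below 0.1 m or distance between each of knob0, knob1, knob4 and carton_mid below 0.1 m or distance between each of knob0, knob1, knob5 and carton_mid below 0.1 m or distance between each of knob0, knob2, knob3 and carton_mid below 0.1 m or distance between each of knob0, knob2, knob4 and carton_mid below 0.1 m or distance between each of knob0, knob2, knob5 and carton_mid below 0.1 m or distance between each of knob0, knob3, knob4 and carton_mid below 0.1 m or distance between each of knob0, knob3, knob5 and carton_mid below 0.1 m or distance between each of knob0, knob4, knob5 and carton_mid below 0.1 m or distance between each of knob1, knob2, knob3 and carton_mid below 0.1 m or distance between each of knob1, knob2, knob4 and carton_mid below 0.1 m or distance between each of knob1, knob2, knob5 and carton_mid below 0.1 m or distance between each of knob1, knob3, knob4 and carton_mid below 0.1 m or distance between each of knob1, knob3, knob5 and carton_mid below 0.1 m or distance between each of knob1, knob4, knob5 and carton_mid below 0.1 m or distance between each of knob2, knob3, knob4 and carton_mid below 0.1 m or distance between each of knob2, knob3, knob5 and carton_mid below 0.1 m or distance between each of knob2, knob4, knob5 and carton_mid below 0.1 m or distance between each of knob3, knob4, knob5 and carton_mid below 0.1 m) and ((x of knob0 in the frame of carton_mid between -0.075 and 0.075 m and y of knob0 in the frame of carton_mid between -0.075 and 0.075 m and z of knob0 in the frame of carton_mid below 0.055 m) or (x of knob0 in the frame of bin_floor between -0.095 and 0.095 m and y of knob0 in the frame of bin_floor between -0.075 and 0.075 m and z of knob0 in the frame of bin_floor below 0.06 m)) and ((x of knob1 in the frame of carton_mid between -0.075 and 0.075 m and y of knob1 in the frame of carton_mid between -0.075 and 0.075 m and z of knob1 in the frame of carton_mid below 0.055 m) or (x of knob1 in the frame of bin_floor between -0.095 and 0.095 m and y of knob1 in the frame of bin_floor between -0.075 and 0.075 m and z of knob1 in the frame of bin_floor below 0.06 m)) and ((x of knob2 in the frame of carton_mid between -0.075 and 0.075 m and y of knob2 in the frame of carton_mid between -0.075 and 0.075 m and z of knob2 in the frame of carton_mid below 0.055 m) or (x of knob2 in the frame of bin_floor between -0.095 and 0.095 m and y of knob2 in the frame of bin_floor between -0.075 and 0.075 m and z of knob2 in the frame of bin_floor below 0.06 m)) and ((x of knob3 in the frame of carton_mid between -0.075 and 0.075 m and y of knob3 in the frame of carton_mid between -0.075 and 0.075 m and z of knob3 in the frame of carton_mid below 0.055 m) or (x of knob3 in the frame of bin_floor between -0.095 and 0.095 m and y of knob3 in the frame of bin_floor between -0.075 and 0.075 m and z of knob3 in the frame of bin_floor below 0.06 m)) and ((x of knob4 in the frame of carton_mid between -0.075 and 0.075 m and y of knob4 in the frame of carton_mid between -0.075 and 0.075 m and z of knob4 in the frame of carton_mid below 0.055 m) or (x of knob4 in the frame of bin_floor between -0.095 and 0.095 m and y of knob4 in the frame of bin_floor between -0.075 and 0.075 m and z of knob4 in the frame of bin_floor below 0.06 m)) and ((x of knob5 in the frame of carton_mid between -0.075 and 0.075 m and y of knob5 in the frame of carton_mid between -0.075 and 0.075 m and z of knob5 in the frame of carton_mid below 0.055 m) or (x of knob5 in the frame of bin_floor between -0.095 and 0.095 m and y of knob5 in the frame of bin_floor between -0.075 and 0.075 m and z of knob5 in the frame of bin_floor below 0.06 m)) and x of scoop in the frame of mat between -0.12 and 0.12 m and y of scoop in the frame of mat between -0.06 and 0.06 m and z of scoop in the frame of mat between -0.003 and 0.008 m and angle between scoop's own z axis and vertical below 0.08 rad and linear speed of scoop below 0.02 m/s); the robot touches nothing.
It fails at once if a knob is touched by the fingers (contact force between the fingers and knob0 above 0.3 N or contact force between the fingers and knob1 above 0.3 N or contact force between the fingers and knob2 above 0.3 N or contact force between the fingers and knob3 above 0.3 N or contact force between the fingers and knob4 above 0.3 N or contact force between the fingers and knob5 above 0.3 N).
It fails at once if a bystander is pushed more than 30 mm (distance of any of tape, mug, glue, pot, parcel from where it was at the start of the episode above 0.03 m).
It fails at once if a bystander is tipped over (angle between any of tape, mug, glue, pot, parcel's own z axis and vertical above 0.5 rad).
It also fails if it takes over 67 s, if anything falls off the work surface, if the arm or the gripper's body presses on something with over 40 N, if the wrist force passes 120 N, or if a joint passes its speed limit or range.

## Working session

There is one attempt and no reset: what is moved stays moved. The work goes in short steps, Python scripts to look and compute and a tool call to move; the robot and the scene stay as the last step left them, time stands still between calls to the robot, and variables do not carry over. Pictures are saved under pics/ and viewed, at most 11 in all, crops included, and the job is handed in when it is done.

Besides the shell and the picture viewer there is one more tool, called after "Request:" as a command line: name --argument value ..., lists and objects as JSON in quotes. play_rows: Moves the arm, as the interface text tells. Its arguments: {"type":"object","properties":{"rows":{"type":"array","items":{"type":"array"}},"grip_force":{"type":"number"}},"required":["rows"]}

```bash
mkdir -p pics; ls
cat > h.py <<'E'
import numpy as np, cv2
from station import *
from scipy.spatial.transform import Rotation as R
def cam(n):
    c=get_calibration(n); f=240/np.tan(np.radians(c['vfov'])/2)
    a=np.array(c['attitude'],float)
    M=R.from_quat(a).as_matrix() if a.size==4 else a.reshape(3,3)
    return c,f,M,np.array(c['xyz'])
def cloud(n,d):
    c,f,M,p=cam(n); v,u=np.mgrid[:480,:640]
    P=np.stack([(u-c['cx'])/f*d,(v-c['cy'])/f*d,d],-1)
    return P@M.T+p
def onplane(n,uv,z):
    c,f,M,p=cam(n); uv=np.atleast_2d(uv).astype(float)
    r=np.c_[(uv[:,0]-c['cx'])/f,(uv[:,1]-c['cy'])/f,np.ones(len(uv))]@M.T
    return p+r*((z-p[2])/r[:,2])[:,None]
E
python3 - <<'E'
from h import *
for n in ('scene','top'):
    print(get_calibration(n))
    p,d=snapshot(n); cv2.imwrite(f'pics/{n}0.png',p[...,::-1]); np.savez(f'{n}0.npz',p=p,d=d); print((d>0).mean())
print(sense())
E
```

```text
pics
{'vfov': 56.91698572891449, 'cx': 323.1756895138083, 'cy': 244.2925803413066, 'xyz': array([1.26844554, 0.31856295, 0.77238767]), 'attitude': array([ 0.48524279,  0.76967606, -0.3447748 , -0.23079977])}
0.996064453125
{'vfov': 45.12318629874363, 'cx': 316.70682878401226, 'cy': 243.06254110011682, 'xyz': array([0.50266801, 0.01014964, 1.19109816]), 'attitude': array([-0.69951986,  0.71338288, -0.03193393,  0.02714887])}
0.99591796875
{'t': 0.1, 'q': array([ 1.04549763e+00,  5.28366161e-01,  1.43374545e+00, -1.74497953e-05,
        1.18140571e+00, -1.78508857e-01]), 'qd': array([-2.42122686e-03, -1.09879436e-03, -2.13009996e-03, -6.74340226e-05,
        6.67434008e-04, -1.65579253e-04]), 'tau': array([-3.28943861e-05, -4.43304169e+01, -1.78586054e+01, -2.10182689e-04,
        3.85441774e-03,  2.59466117e-05]), 'tcp_pos': array([0.21209436, 0.58725956, 0.23844492]), 'tool_rot': array([ 1.72524001e-01,  9.85004844e-01, -9.06144339e-04, -3.24129526e-04]), 'force': array([-0.12862009, -0.61413763, -0.47221048]), 'ft_torque': array([-0.01414465, -0.01028571,  0.03159415]), 'gripper_force': 0.0, 'finger_gap': 0.9972841849055597}
```

View pics/top0.png

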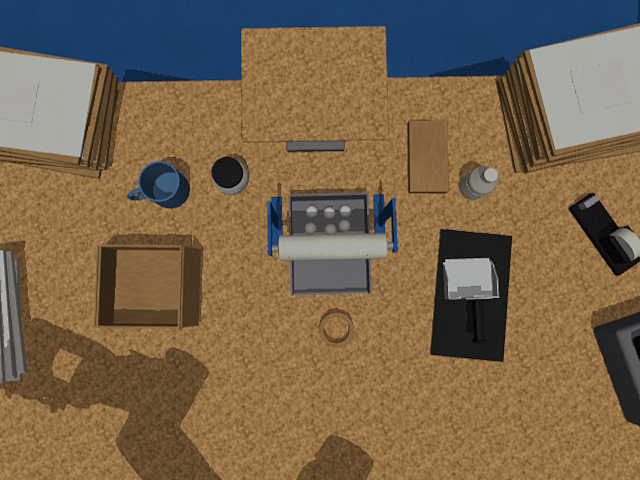

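View pics/scene0.png

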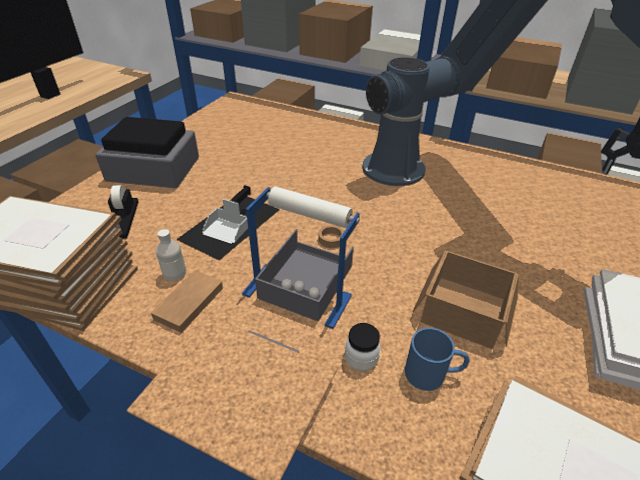

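Top view: mat around (471,296), scoop pan at (470,278), handle at (477,320). Bin at (330,245), six knobs in two rows of three around (329,219), roll at (332,246), carton at (148,285), tape at (336,325).

Run:
```python
from h import *
z=np.load('top0.npz'); p,d=z['p'],z['d']; P=cloud('top',d); hsv=cv2.cvtColor(p,cv2.COLOR_RGB2HSV)
V=hsv[...,2];S=hsv[...,1]
def win(u0,u1,v0,v1):
    m=np.zeros(V.shape,bool); m[v0:v1,u0:u1]=1; return m
print('bench z',np.median(P[380:400,250:300,2]))
def rect(m,name):
    c,s,a=cv2.minAreaRect((P[m][:,:2]*1000).astype(np.float32)); print(name,np.round(c,1),np.round(s,1),round(a,2),m.sum())
m=win(425,520,225,370)&(V<60)&(P[...,2]<.012); k=cv2.morphologyEx(m.astype(np.uint8),cv2.MORPH_OPEN,np.ones((3,3)))>0
rect(k,'mat'); 
H=win(440,510,250,350)&(P[...,2]>.055); print('handle z med',np.median(P[H&(V<60)][:,2]))
H&=(V<60); rect(H,'handle')
q=P[H][:,:2]; c=q.mean(0); u,s,vt=np.linalg.svd(q-c); print('axis',vt[0],np.degrees(np.arctan2(vt[0][1],vt[0][0])))
a=vt[0]*np.sign(vt[0][0]); t=(q-c)@a; n=(q-c)@np.array([-a[1],a[0]]); print(c,t.min(),t.max(),n.min(),n.max())
for lo in np.arange(t.min(),t.max(),.012):
    k=(t>=lo)&(t<lo+.012); print(round(lo*1000),k.sum(),np.round(1000*n[k].min()),np.round(1000*n[k].max()),np.round(np.median(P[H][k][:,2])*1000))
pan=win(435,505,250,310)&(V>110)&(S<60); rect(pan,'pan'); 
W=pan&(P[...,2]<.012); rect(W,'panfloor')
# roll
r=win(270,395,225,265)&(P[...,2]>.19)&(S<60)&(V>120); rect(r,'roll'); print(P[r][:,2].max())
b=win(260,400,180,265)&(hsv[...,0]>100)&(hsv[...,0]<125)&(S>120)&(P[...,2]>.18);rect(b,'arms'); 
w=win(280,380,185,300)&(P[...,2]>.055)&(P[...,2]<.075); rect(w,'bin rim'); 
w=win(280,380,185,300)&(P[...,2]>.018)&(P[...,2]<.03)&(S<70); 
w=win(285,375,270,300)&(P[...,2]>.02)&(P[...,2]<.03); rect(w,'near wall')
kn=win(295,365,200,240)&(V>125)&(S<50)&(P[...,2]<.05)&(P[...,2]>.015)
n,l,st,ce=cv2.connectedComponentsWithStats(kn.astype(np.uint8))
for i in range(1,n):
    if st[i,4]>15: print('knob',st[i],ce[i],np.round(onplane('top',ce[i],.022)*1000))
cr=win(90,205,230,335)&(P[...,2]>.083)&(P[...,2]<.096); rect(cr,'carton rim')
for nm,w,zz in(('tape',win(315,358,300,350),(.015,.03)),('mug',win(130,195,155,215),(.06,.11)),('pot',win(205,255,150,200),(.05,.1)),('glue',win(455,500,160,205),(.03,.2)),('parcel',win(400,455,115,197),(.018,.035))):
    rect(w&(P[...,2]>zz[0])&(P[...,2]<zz[1]),nm)
```

```text
bench z 2.0262327383280265e-05
mat [ 490.6 -313.9] [150.1 258.8] 83.41 6410
handle z med 0.07247513086272628
handle [ 452.3 -154.3] [336.1  85. ] 85.28 496
axis [-0.23094654 -0.97296644] -103.35280498491963
[ 0.44173555 -0.29250382] -0.035131873774976584 0.3085438094536067 -0.043893544001923815 0.041301855976711085
-35 64 1.0 39.0 74.0
-23 233 -44.0 41.0 73.0
-11 165 -43.0 13.0 71.0
1 8 -41.0 -33.0 70.0
13 5 -39.0 -37.0 65.0Traceback (most recent call last):
  File "<stdin>", line 16, in <module>
    return umr_minimum(a, axis, None, out, keepdims, initial, where)
ValueError: zero-size array to reduction operation minimum which has no identity
```

Run:
```python
from h import *
z=np.load('top0.npz'); p,d=z['p'],z['d']; P=cloud('top',d); hsv=cv2.cvtColor(p,cv2.COLOR_RGB2HSV)
V=hsv[...,2];S=hsv[...,1]
def win(u0,u1,v0,v1):
    m=np.zeros(V.shape,bool); m[v0:v1,u0:u1]=1; return m
def rect(m,name):
    m=cv2.morphologyEx(m.astype(np.uint8),cv2.MORPH_OPEN,np.ones((2,2)))>0
    q=P[m][:,:2]*1000
    if len(q)<4: print(name,'none');return
    c,s,a=cv2.minAreaRect(q.astype(np.float32)); print(name,np.round(c,1),np.round(s,1),round(a,2),m.sum(),np.round(q.min(0)),np.round(q.max(0)))
H=win(455,500,285,350)&(P[...,2]>.064)&(P[...,2]<.079)&(V<70); rect(H,'handle')
q=P[H][:,:2]; c=np.median(q,0); k=np.linalg.norm(q-c,axis=1)<.055; q=q[k]; c=q.mean(0); vt=np.linalg.svd(q-c)[2]
a=vt[0]*np.sign(vt[0][0]); t=(q-c)@a; n=(q-c)@np.array([-a[1],a[0]]); print('handle',c,a,np.degrees(np.arctan2(a[1],a[0])),t.min(),t.max(),n.min(),n.max())
pan=win(435,505,250,310)&(V>110)&(S<60)&(P[...,2]<.06); rect(pan,'pan')
rect(pan&(P[...,2]<.010),'panfloor')
r=win(270,395,225,265)&(P[...,2]>.19)&(S<70)&(V>120); rect(r,'roll'); print(P[r][:,2].max())
for nm,a,b in(('armL',260,290),('armR',372,402)):
    rect(win(a,b,180,265)&(hsv[...,0]>100)&(hsv[...,0]<125)&(S>120)&(P[...,2]>.18),nm)
rect(win(280,380,185,300)&(P[...,2]>.058)&(P[...,2]<.072)&(S<90),'bin rim')
rect(win(285,375,270,300)&(P[...,2]>.02)&(P[...,2]<.03),'near wall')
kn=win(295,365,200,240)&(V>125)&(S<60)&(P[...,2]<.05)&(P[...,2]>.008)
n,l,st,ce=cv2.connectedComponentsWithStats(kn.astype(np.uint8))
for i in range(1,n):
    if st[i,4]>10: print('knob',st[i],np.round(onplane('top',ce[i],.022)*1000))
rect(win(90,205,230,335)&(P[...,2]>.083)&(P[...,2]<.096),'carton rim')
for nm,w,zz in(('tape',win(315,358,300,350),(.015,.03)),('mug',win(130,195,155,215),(.06,.11)),('pot',win(205,255,150,200),(.05,.1)),('glue',win(455,500,160,205),(.03,.2)),('parcel',win(400,455,115,197),(.018,.035))):
    rect(w&(P[...,2]>zz[0])&(P[...,2]<zz[1]),nm)
s=np.load('scene0.npz'); Q=cloud('scene',s['d']);hs=cv2.cvtColor(s['p'],cv2.COLOR_RGB2HSV)
m=np.zeros((480,640),bool); m[180:260,170:285]=1
h=m&(hs[...,2]<70)&(Q[...,2]>.067)&(Q[...,2]<.079)
q=Q[h][:,:2];
if len(q)>5: print('scene handle',q.mean(0),cv2.minAreaRect((q*1000).astype(np.float32)),len(q))
m=np.zeros((480,640),bool); m[270:310,270:335]=1
kn=m&(hs[...,2]>150)&(hs[...,1]<50)
n,l,st,ce=cv2.connectedComponentsWithStats(kn.astype(np.uint8))
for i in range(1,n):
    if st[i,4]>10: print('sknob',st[i],np.round(onplane('scene',ce[i],.016)*1000))
```

```text
handle [ 434.4 -320.8] [43.9 90.8] 89.16 406 [ 389. -342.] [ 480. -298.]
handle [ 0.43861575 -0.30673284] [0.99986368 0.01651118] 0.9460639705896637 -0.041043167942769306 0.046030993293254156 -0.011269349233215471 0.024354467730926796
pan [ 521.1 -180.7] [ 81.4 381.9] 0.43 1769 [ 481. -372.] [563.  10.]
panfloor [ 522.1 -173.5] [ 78.4 367.6] 0.59 1638 [ 484. -357.] [563.  10.]
roll [555.8 -37.2] [ 96.8 223.3] 5.41 2559 [ 503. -146.] [614.  77.]
1.1910981592209315
armL [583.   71.1] [196.8  44.4] 24.47 215 [503.  10.] [682.  94.]
armR [ 626.4 -145.6] [ 41.4 120.5] 89.65 248 [ 566. -167.] [ 687. -125.]
bin rim [599.6 -28.2] [205.8 164.9] 0.32 521 [ 496. -111.] [703.  55.]
near wall [498.6 -26.2] [  8.5 151.9] 0.31 145 [ 494. -102.] [503.  50.]
knob [306 206  11   7  52] [[670.  11.  22.]]
knob [325 207   9   8  40] [[668. -25.  22.]]
knob [340 206  11   6  53] [[670. -57.  22.]]
knob [343 223   4   5  16] [[637. -56.  22.]]
knob [308 226   5   4  16] [[633.  14.  22.]]
knob [328 227   5   5  18] [[629. -26.  22.]]
carton rim [512.3 231.1] [442.2 163.5] 88.87 1229 [432.  10.] [597. 454.]
tape [437.7 -16.3] [121.4  70.1] 52.15 437 [387. -72.] [503.  10.]
mug [642.1 174.3] [421.1  90.6] 61.79 740 [503.  10.] [758. 377.]
pot [641.8  90. ] [314.7  62.9] 41.14 838 [503.  10.] [767. 204.]
glue [ 633.2 -179.4] [ 55. 457.] 27.69 859 [ 503. -381.] [744.  10.]
parcel [ 659.4 -166.8] [142.6 450.7] 59.08 2803 [ 503. -281.] [854.  10.]
scene handle [ 0.45636693 -0.28790774] ((529.164306640625, -220.240234375), (313.1946105957031, 55.137874603271484), 42.78562545776367) 115
sknob [283 279   8   7  36] [[634. -56.  16.]]
sknob [295 281   8   6  38] [[627. -28.  16.]]
sknob [310 288   8   6  39] [[630.  14.  16.]]
```

Run:
```python
from h import *
z=np.load('top0.npz'); p,d=z['p'],z['d']; P=cloud('top',d)*1000; P[d==0]=np.nan; hsv=cv2.cvtColor(p,cv2.COLOR_RGB2HSV)
V=hsv[...,2];S=hsv[...,1]
for v in range(286,350,4):
    r=[(u,int(P[v,u,1]),int(P[v,u,2]),int(V[v,u])) for u in range(455,505) if 63<P[v,u,2]<82]
    if r: print(v,int(np.nanmedian(P[v,455:505,0])),r[0],r[-1],len(r),'z',np.median([x[2] for x in r]),'y',np.median([x[1] for x in r]))
def win(u0,u1,v0,v1):
    m=np.zeros(V.shape,bool); m[v0:v1,u0:u1]=1; return m
def rect(m,name):
    n,l,st,ce=cv2.connectedComponentsWithStats(m.astype(np.uint8)); m=l==1+np.argmax(st[1:,4])
    q=P[m][:,:2]
    c,s,a=cv2.minAreaRect(q.astype(np.float32)); print(name,np.round(c,1),np.round(s,1),round(a,2),m.sum(),np.round(q.min(0)),np.round(q.max(0)),'z',np.round(np.percentile(P[m][:,2],[2,50,98]),1))
Z=P[...,2]
rect(win(435,505,250,310)&(V>110)&(S<60)&(Z<60),'pan')
rect(win(435,505,250,310)&(V>110)&(S<60)&(Z<10),'panfloor')
rect(win(435,505,250,310)&(V>110)&(S<60)&(Z>32)&(Z<44),'panrim')
rect(win(262,400,225,270)&(Z>190)&(S<70)&(V>120),'roll')
for nm,a,b in(('armL',260,290),('armR',372,402)):
    rect(win(a,b,180,265)&(hsv[...,0]>100)&(hsv[...,0]<125)&(S>120)&(Z>190)&(Z<240),nm)
rect(win(280,380,185,300)&(Z>58)&(Z<72)&(S<90),'bin rim')
rect(win(285,375,270,300)&(Z>20)&(Z<30),'near wall')
rect(win(285,375,250,292)&(Z<7)&(Z>2)&(S<60),'bin floor')
rect(win(90,205,230,335)&(Z>83)&(Z<96),'carton rim')
rect(win(90,205,230,335)&(Z<12)&(Z>1.5),'carton floor')
for nm,w,zz in(('tape',win(315,358,300,350),(15,30)),('mug',win(130,195,155,215),(60,110)),('pot',win(205,255,150,200),(50,100)),('glue',win(455,500,160,205),(30,200)),('parcel',win(400,455,115,197),(18,35))):
    rect(w&(Z>zz[0])&(Z<zz[1]),nm)
```

```text
298 483 (464, -282, 65, 54) (491, -331, 76, 127) 28 z 75.0 y -305.0
302 474 (473, -298, 68, 2) (482, -315, 69, 19) 10 z 71.5 y -306.0
306 466 (474, -299, 73, 8) (482, -315, 70, 19) 9 z 73.0 y -306.0
310 458 (475, -300, 73, 6) (482, -314, 72, 22) 8 z 73.0 y -307.0
314 450 (474, -299, 70, 10) (482, -313, 73, 21) 9 z 73.0 y -305.0
318 442 (474, -300, 63, 8) (482, -313, 72, 21) 9 z 72.0 y -305.0
322 434 (474, -300, 63, 4) (483, -315, 72, 23) 10 z 71.0 y -306.5
326 426 (474, -299, 67, 4) (483, -315, 70, 17) 10 z 72.5 y -306.0
330 417 (475, -299, 69, 7) (483, -314, 73, 24) 9 z 74.0 y -306.0
334 409 (475, -299, 70, 1) (483, -315, 68, 17) 9 z 71.0 y -306.0
338 401 (476, -301, 68, 10) (483, -313, 72, 30) 8 z 72.5 y -307.0
342 393 (474, -297, 66, 13) (486, -318, 75, 17) 13 z 74.0 y -307.0
pan [ 524.5 -309.1] [ 81. 104.] 0.05 1770 [ 484. -361.] [ 565. -257.] z [ 0.4  5.6 38. ]
panfloor [ 525.1 -307.7] [79.4 99.4] 0.86 1649 [ 485. -357.] [ 565. -257.] z [0.4 5.4 9.4]
panrim [ 498.5 -262.1] [43.7 18.7] 29.16 31 [ 484. -281.] [ 522. -257.] z [33.7 38.7 42.6]
roll [576.8 -29.3] [ 40.4 191.1] 0.01 2
[... 418 characters left out ...]
r [535.5 -23.8] [149.9  65.7] 89.12 1652 [502. -99.] [567.  52.] z [2.1 4.3 6.9]
carton rim [519.2 340.6] [171.2 157.9] 88.8 1284 [439. 254.] [599. 427.] z [83.5 88.3 92.7]
carton floor [519.6 352. ] [133.1 150.9] 87.93 4084 [442. 283.] [596. 421.] z [1.7 4.4 9.3]
tape [426.1 -33.4] [68.4 68.1] 26.61 440 [391. -68.] [461.   0.] z [18.4 23.7 28. ]
mug [720.7 312.1] [98.5 79.1] 78.56 744 [679. 263.] [759. 368.] z [61.4 84.8 97.9]
pot [738.9 175.2] [62.5 61.8] 10.4 850 [707. 144.] [769. 206.] z [51.  74.6 79.1]
glue [ 711.1 -321.1] [56.3 50.1] 30.6 860 [ 684. -351.] [ 739. -295.] z [ 35.1  89.6 132.7]
parcel [ 775.2 -231.2] [ 81.4 150.4] 88.79 2808 [ 699. -273.] [ 850. -189.] z [20.3 25.1 29.7]
```

```bash
cat >> h.py <<'E'
def Rt(lean,yaw=0):
    L=np.radians(lean); s,c=np.sin(L),np.cos(L)
    return R.from_euler('z',yaw,degrees=True)*R.from_matrix(np.array([[-c,0,s],[0,1,0],[-s,0,-c]]))
def plan(grip,lean,n,yaw=0,cur=None,jaw=0):
    """rows from the current (or given) pose to grip point (mm); returns the reached (R,tcp)"""
    if cur is None: s=sense(); cur=(R.from_quat(s['tool_rot']),np.array(s['tcp_pos'])*1000)
    R0,p0=cur; R1=Rt(lean,yaw); p1=np.array(grip,float)+11*R1.as_matrix()[:,2]
    dv=(R0.inv()*R1).as_rotvec(); last=R0;lp=p0;out=[]
    for k in range(1,n+1):
        Rk=R0*R.from_rotvec(dv*k/n); pk=p0+(p1-p0)*k/n
        out.append([list(np.round((last.inv()*Rk).as_rotvec(degrees=True),1)+0.),list(np.round(last.inv().apply(pk-lp),0)+0.),jaw]); last=Rk; lp=pk
    print(n,'rows:',str(out).replace('np.float64','').replace('(','').replace(')',''))
    return R1,p1
E
python3 - <<'E'
from h import *
c=plan([440,180,270],0,12)
c=plan([440,-306,230],0,14,cur=c)
c=plan([443,-306.5,150],40,8,cur=c)
E
```

```text
12 rows: [[[0.0, 0.0, -1.7], [-29.0, -25.0, -2.0], 0], [[0.0, 0.0, -1.7], [-29.0, -26.0, -2.0], 0], [[0.0, 0.0, -1.7], [-28.0, -27.0, -2.0], 0], [[0.0, 0.0, -1.7], [-27.0, -28.0, -2.0], 0], [[0.0, 0.0, -1.7], [-26.0, -29.0, -2.0], 0], [[0.0, 0.0, -1.7], [-25.0, -29.0, -2.0], 0], [[0.0, 0.0, -1.7], [-25.0, -30.0, -2.0], 0], [[0.0, 0.0, -1.7], [-24.0, -31.0, -2.0], 0], [[0.0, 0.0, -1.7], [-23.0, -32.0, -2.0], 0], [[0.0, 0.0, -1.7], [-22.0, -32.0, -2.0], 0], [[0.0, 0.0, -1.7], [-21.0, -33.0, -2.0], 0], [[0.0, 0.0, -1.7], [-20.0, -33.0, -2.0], 0]]
14 rows: [[[0.0, 0.0, 0.0], [0.0, -35.0, 3.0], 0], [[0.0, 0.0, 0.0], [0.0, -35.0, 3.0], 0], [[0.0, 0.0, 0.0], [0.0, -35.0, 3.0], 0], [[0.0, 0.0, 0.0], [0.0, -35.0, 3.0], 0], [[0.0, 0.0, 0.0], [0.0, -35.0, 3.0], 0], [[0.0, 0.0, 0.0], [0.0, -35.0, 3.0], 0], [[0.0, 0.0, 0.0], [0.0, -35.0, 3.0], 0], [[0.0, 0.0, 0.0], [0.0, -35.0, 3.0], 0], [[0.0, 0.0, 0.0], [0.0, -35.0, 3.0], 0], [[0.0, 0.0, 0.0], [0.0, -35.0, 3.0], 0], [[0.0, 0.0, 0.0], [0.0, -35.0, 3.0], 0], [[0.0, 0.0, 0.0], [0.0, -35.0, 3.0], 0], [[0.0, 0.0, 0.0], [0.0, -35.0, 3.0], 0], [[0.0, 0.0, 0.0], [0.0, -35.0, 3.0], 0]]
8 rows: [[[0.0, -5.0, 0.0], [-1.0, 0.0, 10.0], 0], [[0.0, -5.0, 0.0], [0.0, 0.0, 10.0], 0], [[0.0, -5.0, 0.0], [0.0, 0.0, 10.0], 0], [[0.0, -5.0, 0.0], [1.0, 0.0, 10.0], 0], [[0.0, -5.0, 0.0], [2.0, 0.0, 10.0], 0], [[0.0, -5.0, 0.0], [3.0, 0.0, 9.0], 0], [[0.0, -5.0, 0.0], [4.0, 0.0, 9.0], 0], [[0.0, -5.0, 0.0], [5.0, 0.0, 9.0], 0]]
```

Request:
play_rows --rows '[[[0, 0, -1.7], [-29, -25, -2], 0], [[0, 0, -1.7], [-29, -26, -2], 0], [[0, 0, -1.7], [-28, -27, -2], 0], [[0, 0, -1.7], [-27, -28, -2], 0], [[0, 0, -1.7], [-26, -29, -2], 0], [[0, 0, -1.7], [-25, -29, -2], 0], [[0, 0, -1.7], [-25, -30, -2], 0], [[0, 0, -1.7], [-24, -31, -2], 0], [[0, 0, -1.7], [-23, -32, -2], 0], [[0, 0, -1.7], [-22, -32, -2], 0], [[0, 0, -1.7], [-21, -33, -2], 0], [[0, 0, -1.7], [-20, -33, -2], 0]]'

```text
t: 1.1
tcp_pos: [0.4431, 0.1803, 0.2632]
tool_rot: [-0.005, 1.0, -0.0, -0.0]
force: [0.5, 0.1, -0.4]
finger_gap: 1.001
gripper_force: 0.0
```

Request:
play_rows --rows '[[[0, 0, 0], [0, -35, 3], 0], [[0, 0, 0], [0, -35, 3], 0], [[0, 0, 0], [0, -35, 3], 0], [[0, 0, 0], [0, -35, 3], 0], [[0, 0, 0], [0, -35, 3], 0], [[0, 0, 0], [0, -35, 3], 0], [[0, 0, 0], [0, -35, 3], 0], [[0, 0, 0], [0, -35, 3], 0], [[0, 0, 0], [0, -35, 3], 0], [[0, 0, 0], [0, -35, 3], 0], [[0, 0, 0], [0, -35, 3], 0], [[0, 0, 0], [0, -35, 3], 0]]'

```text
t: 2.1
tcp_pos: [0.4461, -0.2394, 0.2269]
tool_rot: [-0.004, 1.0, 0.0, -0.0]
force: [0.4, 0.5, 0.4]
finger_gap: 1.001
gripper_force: 0.0
```

Request:
play_rows --rows '[[[0, 0, 0], [0, -35, 3], 0], [[0, 0, 0], [0, -35, 3], 0], [[0, -5, 0], [-1, 0, 5], 0], [[0, -5, 0], [0, 0, 5], 0], [[0, -5, 0], [0, 0, 5], 0], [[0, -5, 0], [1, 0, 5], 0], [[0, -5, 0], [2, 0, 5], 0], [[0, -5, 0], [3, 0, 5], 0], [[0, -5, 0], [4, 0, 5], 0], [[0, -5, 0], [5, 0, 5], 0], [[0, 0, 0], [0, 0, 0], 0]]'

```text
t: 3.02
tcp_pos: [0.518, -0.2838, 0.245]
tool_rot: [0.038, 0.964, -0.014, 0.262]
force: [-0.2, -0.7, -0.6]
finger_gap: 1.003
gripper_force: 0.0
```

Run:
```python
from h import *
s=sense(); print(s['t'],s['q'],s['tcp_pos'],R.from_quat(s['tool_rot']).as_matrix()[:,2])
c=plan([443.5,-306.5,110],40,3)
c=plan([443.5,-306.5,63],40,4,cur=c)
```

```text
3.0167 [-0.87140761  0.36023882  1.8719876   0.65997868  0.61873659 -2.85398418] [ 0.51795519 -0.28379896  0.24497451] [ 0.50475106 -0.04761421 -0.86195084]
3 rows: [[[-1.0, -3.2, -1.2], [43.0, -9.0, 30.0], 0], [[-1.0, -3.2, -1.2], [45.0, -9.0, 28.0], 0], [[-1.0, -3.2, -1.2], [46.0, -8.0, 25.0], 0]]
4 rows: [[[0.0, 0.0, 0.0], [8.0, 0.0, 9.0], 0], [[0.0, 0.0, 0.0], [8.0, 0.0, 9.0], 0], [[0.0, 0.0, 0.0], [8.0, 0.0, 9.0], 0], [[0.0, 0.0, 0.0], [8.0, 0.0, 9.0], 0]]
```

Request:
play_rows --rows '[[[0, 0, 7], [3, 0, 0], 0], [[0, 0, 7], [3, 0, 0], 0], [[0, 0, 7], [3, 0, 0], 0], [[0, 0, 7], [3, 0, 0], 0], [[0, 0, 7], [0, 0, 0], 0], [[0, 0, 7], [0, 0, 0], 0], [[0, 0, 7], [0, 0, 0], 0], [[0, 0, 7], [0, 0, 0], 0], [[0, 0, 7], [0, 0, 0], 0], [[0, 0, 7], [0, 0, 0], 0], [[0, 0, 7], [0, 0, 0], 0], [[0, 0, 7], [0, 0, 0], 0]]'

```text
t: 4.02
tcp_pos: [0.5064, -0.282, 0.2372]
tool_rot: [0.676, 0.689, 0.164, 0.202]
force: [-0.1, -1.0, -0.1]
finger_gap: 0.995
gripper_force: 0.0
```

Request:
play_rows --rows '[[[0, 0, 7], [0, 0, 0], 0], [[0, 0, 7], [0, 0, 0], 0], [[0, 0, 7], [0, 0, 0], 0], [[0, 0, 7], [0, 0, 0], 0], [[0, 0, 7], [0, 0, 0], 0], [[0, 0, 7], [0, 0, 0], 0], [[0, 0, 7], [0, 0, 0], 0], [[0, 0, 7], [0, 0, 0], 0], [[0, 0, 7], [0, 0, 0], 0], [[0, 0, 7], [0, 0, 0], 0], [[0, 0, 7], [0, 0, 0], 0], [[0, 0, 7], [0, 0, 0], 0]]'

```text
t: 5.02
tcp_pos: [0.5064, -0.282, 0.2372]
tool_rot: [0.964, 0.06, 0.257, 0.04]
force: [0.2, -0.4, 0.0]
finger_gap: 1.002
gripper_force: 0.0
```

```bash
sed -i "s/\[\[-c,0,s\],\[0,1,0\],\[-s,0,-c\]\]/[[c,0,s],[0,-1,0],[s,0,-c]]/" h.py
python3 - <<'E'
from h import *
s=sense(); print(s['t'],s['q'],s['tcp_pos'],R.from_quat(s['tool_rot']).as_matrix()[:,2])
c=plan([443.5,-306.5,115],40,5)
c=plan([443.5,-306.5,63],40,5,cur=c)
E
```

```text
5.0167 [-0.88741189  0.36080304  1.90136135  0.68338472  0.60463886  0.04116958] [ 0.50639976 -0.28199325  0.23721903] [ 0.50106194 -0.04688258 -0.86414059]
5 rows: [[[0.4, 2.0, 1.6], [-23.0, 1.0, 17.0], 0], [[0.4, 2.0, 1.6], [-24.0, 2.0, 16.0], 0], [[0.4, 2.0, 1.6], [-24.0, 3.0, 16.0], 0], [[0.4, 2.0, 1.6], [-25.0, 3.0, 15.0], 0], [[0.4, 2.0, 1.6], [-25.0, 4.0, 14.0], 0]]
5 rows: [[[0.0, 0.0, 0.0], [-7.0, 0.0, 8.0], 0], [[0.0, 0.0, 0.0], [-7.0, 0.0, 8.0], 0], [[0.0, 0.0, 0.0], [-7.0, 0.0, 8.0], 0], [[0.0, 0.0, 0.0], [-7.0, 0.0, 8.0], 0], [[0.0, 0.0, 0.0], [-7.0, 0.0, 8.0], 0]]
```

Request:
play_rows --rows '[[[0.4, 2, 1.6], [-23, 1, 17], 0], [[0.4, 2, 1.6], [-24, 2, 16], 0], [[0.4, 2, 1.6], [-24, 3, 16], 0], [[0.4, 2, 1.6], [-25, 3, 15], 0], [[0.4, 2, 1.6], [-25, 4, 14], 0], [[0, 0, 0], [0, 0, 0], 0], [[0, 0, 0], [0, 0, 0], 0]]'

```text
t: 5.6
tcp_pos: [0.4583, -0.3036, 0.1233]
tool_rot: [0.944, 0.011, 0.33, 0.001]
force: [0.7, -0.3, 0.7]
finger_gap: 0.998
gripper_force: 0.0
```

Run:
```python
from h import *
s=sense(); print(s['t'],s['q'],s['tcp_pos'],R.from_quat(s['tool_rot']).as_matrix())
c=plan([443.5,-306.5,63],40,5)
p,d=snapshot('scene'); cv2.imwrite('pics/a1.png',cv2.resize(p[150:310,130:340,::-1],None,fx=3,fy=3))
```

```text
5.6 [-1.10355871  0.61928176  2.10015802  1.44951638  0.59818137 -0.87668324] [ 0.45827327 -0.303647    0.1232588 ] [[ 0.78146857  0.02077422  0.62359867]
 [ 0.0225987  -0.99973219  0.00498475]
 [ 0.62353522  0.0101971  -0.78172876]]
5 rows: [[[-0.1, 0.3, 0.3], [-10.0, 0.0, 10.0], 0], [[-0.1, 0.3, 0.3], [-10.0, 0.0, 10.0], 0], [[-0.1, 0.3, 0.3], [-10.0, 0.0, 10.0], 0], [[-0.1, 0.3, 0.3], [-10.0, 1.0, 10.0], 0], [[-0.1, 0.3, 0.3], [-10.0, 1.0, 10.0], 0]]
```

View pics/a1.png

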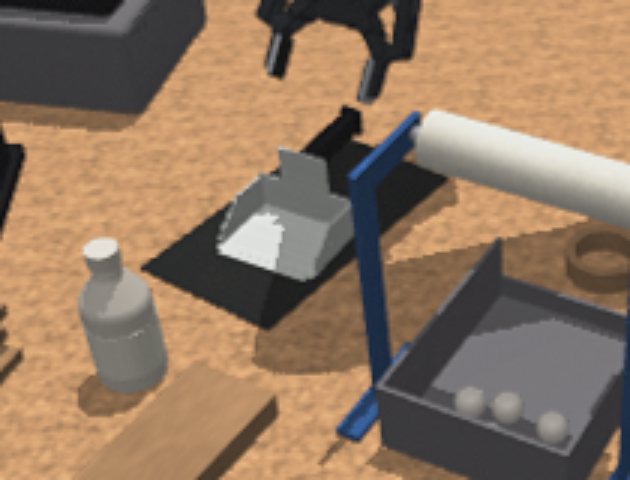

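The crop shows the open fingers (275,60) and (370,85) straddling the handle at (335,140), which is clear below. Descend.

Request:
play_rows --rows '[[[0, 0.3, 0.3], [-10, 0, 10], 0], [[0, 0.3, 0.3], [-10, 0, 10], 0], [[0, 0.3, 0.3], [-10, 0, 10], 0], [[0, 0.3, 0.3], [-10, 0, 10], 0], [[0, 0.3, 0.3], [-5, 1, 5], 0], [[0, 0, 0], [-5, 1, 5], 0], [[0, 0, 0], [0, 0, 0], 0], [[0, 0, 0], [0, 0, 0], 0]]'

```text
t: 6.32
tcp_pos: [0.4536, -0.3067, 0.0563]
tool_rot: [0.939, 0.002, 0.345, -0.0]
force: [0.1, 0.5, 0.6]
finger_gap: 1.002
gripper_force: 0.0
```

Run:
```python
from h import *
s=sense(); print(s['t'],s['q'],s['tcp_pos'],R.from_quat(s['tool_rot']).as_matrix())
c=plan([443.5,-306.5,63],40,1)
```

```text
6.3167 [-1.13203515  0.80174402  2.13272213  1.75738718  0.63979383 -1.25562859] [ 0.45361867 -0.30667349  0.0562603 ] [[ 0.76228416  0.00451642  0.64722675]
 [ 0.00443281 -0.99998863  0.00175721]
 [ 0.64722732  0.00152954 -0.76229551]]
1 rows: [[[-0.1, -0.3, 0.3], [-3.0, 0.0, -1.0], 0]]
```

Request:
play_rows --rows '[[[0, -0.3, 0.3], [-3, 0, -1], 0], [[0, 0, 0], [0, 0, 0], 0.5], [[0, 0, 0], [0, 0, 0], 1], [[0, 0, 0], [0, 0, 0], 1], [[0, 0, 0], [0, 0, 0], 1], [[0, 0, 0], [0, 0, 0], 1], [[0, 0, 0], [0, 0, 0], 1], [[0, 0, 0], [0, 0, 0], 1]]' --grip_force 100

```text
t: 6.98
tcp_pos: [0.4496, -0.3067, 0.0537]
tool_rot: [0.94, -0.002, 0.342, -0.002]
force: [-0.9, -0.2, 1.8]
finger_gap: 0.171
gripper_force: 97.3
```

Run:
```python
from h import *
s=sense(); print(s['t'],s['finger_gap'],s['gripper_force'],s['force'])
c=plan([443.5,-306.5,160],40,6,jaw=1)
c=plan([435,-22,160],40,9,cur=c,jaw=1)
```

```text
6.9833 0.17097985999959367 97.32406854629517 [-0.88886878 -0.18881602  1.83058605]
6 rows: [[[0.0, 0.0, 0.0], [11.0, 0.0, -12.0], 1], [[0.0, 0.0, 0.0], [11.0, 0.0, -12.0], 1], [[0.0, 0.0, 0.0], [11.0, 0.0, -12.0], 1], [[0.0, 0.0, 0.0], [11.0, 0.0, -12.0], 1], [[0.0, 0.0, 0.0], [11.0, 0.0, -12.0], 1], [[0.0, 0.0, 0.0], [11.0, 0.0, -12.0], 1]]
9 rows: [[[0.0, 0.0, 0.0], [-1.0, -32.0, -1.0], 1], [[0.0, 0.0, 0.0], [-1.0, -32.0, -1.0], 1], [[0.0, 0.0, 0.0], [-1.0, -32.0, -1.0], 1], [[0.0, 0.0, 0.0], [-1.0, -32.0, -1.0], 1], [[0.0, 0.0, 0.0], [-1.0, -32.0, -1.0], 1], [[0.0, 0.0, 0.0], [-1.0, -32.0, -1.0], 1], [[0.0, 0.0, 0.0], [-1.0, -32.0, -1.0], 1], [[0.0, 0.0, 0.0], [-1.0, -32.0, -1.0], 1], [[0.0, 0.0, 0.0], [-1.0, -32.0, -1.0], 1]]
```

Request:
play_rows --rows '[[[0, 0, 0], [6, 0, -7], 1], [[0, 0, 0], [11, 0, -12], 1], [[0, 0, 0], [11, 0, -12], 1], [[0, 0, 0], [11, 0, -12], 1], [[0, 0, 0], [11, 0, -12], 1], [[0, 0, 0], [11, 0, -12], 1], [[0, 0, 0], [-1, -16, -1], 1], [[0, 0, 0], [-1, -32, -1], 1], [[0, 0, 0], [-1, -32, -1], 1], [[0, 0, 0], [-1, -32, -1], 1], [[0, 0, 0], [-1, -32, -1], 1], [[0, 0, 0], [-1, -32, -1], 1]]'

```text
t: 7.98
tcp_pos: [0.444, -0.1298, 0.1452]
tool_rot: [0.94, -0.002, 0.34, -0.002]
force: [1.1, -0.2, -1.6]
finger_gap: 0.174
gripper_force: 97.7
```

Request:
play_rows --rows '[[[0, 0, 0], [-1, -32, -1], 1], [[0, 0, 0], [-1, -32, -1], 1], [[0, 0, 0], [-1, -30, -1], 1], [[0, 0, 0], [0, -15, 0], 1], [[0, 0, 0], [0, 0, 0], 1], [[0, 0, 0], [0, 0, 0], 1]]'

```text
t: 8.48
tcp_pos: [0.4556, -0.024, 0.1517]
tool_rot: [0.942, 0.0, 0.335, -0.003]
force: [0.1, -0.3, -1.8]
finger_gap: 0.174
gripper_force: 98.4
```

Run:
```python
from h import *
s=sense(); M=R.from_quat(s['tool_rot']).as_matrix(); print(s['t'],s['q'],s['finger_gap'],s['force'],s['tcp_pos']); print(M); print('grip',s['tcp_pos']-.011*M[:,2])
p,d=snapshot('top'); cv2.imwrite('pics/b_top.png',cv2.resize(p[170:370,230:440,::-1],None,fx=3,fy=3))
P=cloud('top',d)*1000; P[d==0]=np.nan; hsv=cv2.cvtColor(p,cv2.COLOR_RGB2HSV)
m=np.zeros((480,640),bool); m[245:330,270:400]=1
m&=(P[...,2]>75)&(P[...,2]<125)&(hsv[...,2]>80)&(hsv[...,1]<70)
n,l,st,ce=cv2.connectedComponentsWithStats(m.astype(np.uint8)); k=1+np.argmax(st[1:,4]); q=P[l==k]
print(st[k],cv2.minAreaRect(q[:,:2].astype(np.float32)),q.min(0),q.max(0))
f=q[q[:,2]<np.percentile(q[:,2],70)]; A=np.c_[f[:,:2]-f[:,:2].mean(0),np.ones(len(f))]; print('floor fit slope',np.linalg.lstsq(A,f[:,2],rcond=None)[0], f[:,:2].mean(0))
p2,d2=snapshot('scene'); cv2.imwrite('pics/b_sc.png',cv2.resize(p2[130:330,200:410,::-1],None,fx=3,fy=3))
```

```text
8.4833 [-0.51064443  0.53277262  2.4423182   2.48947074  0.5445195  -1.40073684] 0.17436148373652563 [ 0.14369438 -0.32828812 -1.76682724] [ 0.45560454 -0.02397297  0.15167848]
[[ 0.77533612  0.00250136  0.63154385]
 [-0.00210013 -0.99997642  0.0065389 ]
 [ 0.63154531 -0.00639617 -0.77531259]]
grip [ 0.44865756 -0.0240449   0.16020692]
[ 304  260   54   39 1961] ((526.2843627929688, -22.939411163330078), (70.53409576416016, 98.89129638671875), 0.003082836512476206) [491.01478956 -72.38367058  94.51328191] [561.55075438  26.50807436 124.91314566]
floor fit slope [-2.93191199e-03  1.89022699e-03  1.00933383e+02] [526.87636077 -22.41418163]
```

View pics/b_sc.png

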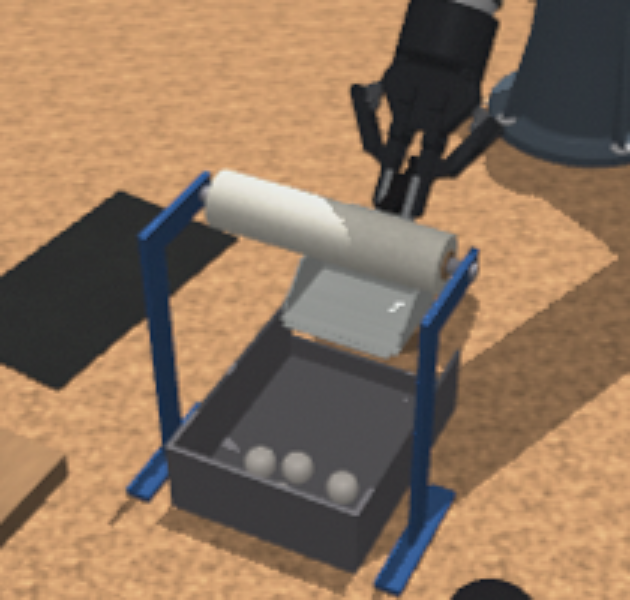

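The scoop is held level with no slip: pan nose around (345,340), knobs at (262,462), (297,467) and (343,487). The measured pan floor matches the predicted height.

Run:
```python
from h import *
c=plan([470,-22.5,98],40,6,jaw=1)
c=plan([480,-22.5,68],40,4,cur=c,jaw=1)
c=plan([480,-22.5,65],40,1,cur=c,jaw=1)
```

```text
6 rows: [[[0.0, 0.1, 0.0], [-4.0, 0.0, 10.0], 1], [[0.0, 0.1, 0.0], [-4.0, 0.0, 10.0], 1], [[0.0, 0.1, 0.0], [-4.0, 0.0, 10.0], 1], [[0.0, 0.1, 0.0], [-4.0, 0.0, 10.0], 1], [[0.0, 0.1, 0.0], [-4.0, -1.0, 10.0], 1], [[0.0, 0.1, 0.0], [-4.0, -1.0, 10.0], 1]]
4 rows: [[[0.0, 0.0, 0.0], [-3.0, 0.0, 7.0], 1], [[0.0, 0.0, 0.0], [-3.0, 0.0, 7.0], 1], [[0.0, 0.0, 0.0], [-3.0, 0.0, 7.0], 1], [[0.0, 0.0, 0.0], [-3.0, 0.0, 7.0], 1]]
1 rows: [[[0.0, 0.0, 0.0], [-2.0, 0.0, 2.0], 1]]
```

Request:
play_rows --rows '[[[0, 0.1, 0], [-4, 0, 10], 1], [[0, 0.1, 0], [-4, 0, 10], 1], [[0, 0.1, 0], [-4, 0, 10], 1], [[0, 0.1, 0], [-4, 0, 10], 1], [[0, 0.1, 0], [-4, 0, 10], 1], [[0, 0.1, 0], [-4, 0, 10], 1], [[0, 0, 0], [-3, 0, 7], 1], [[0, 0, 0], [-3, 0, 7], 1], [[0, 0, 0], [-3, 0, 7], 1], [[0, 0, 0], [-2, 0, 5], 1], [[0, 0, 0], [0, 0, 0], 1], [[0, 0, 0], [0, 0, 0], 1]]'

```text
t: 9.58
tcp_pos: [0.4847, -0.0246, 0.0635]
tool_rot: [0.94, -0.001, 0.34, -0.003]
force: [-0.9, -0.3, -2.7]
finger_gap: 0.177
gripper_force: 98.4
```

```bash
cat >> h.py <<'E'
def st():
    s=sense(); r=R.from_quat(s['tool_rot']); M=r.as_matrix(); print('t',s['t'],'q',np.round(s['q'],2),'gap',round(s['finger_gap'],3),'F',np.round(s['force'],1),'T',np.round(s['ft_torque'],2)); print('grip',np.round(1000*(s['tcp_pos']-.011*M[:,2]),1),'lean',np.round(np.degrees(np.arctan2(M[0,2],-M[2,2])),2),'x',np.round(M[:,0],3),'z',np.round(M[:,2],3))
E
python3 - <<'E'
from h import *
st()
c=plan([480,-24,64.5],40,2,jaw=1)
c=plan([560,-24,64.5],40,20,cur=c,jaw=1)
E
```

```text
t 9.5833 q [-0.46  0.86  2.42  2.73  0.82 -1.64] gap 0.177 F [-0.9 -0.3 -2.7] T [0.06 0.63 0.01]
grip [477.7 -24.7  72. ] lean 39.8 x [ 0.768 -0.004  0.64 ] z [ 0.64   0.005 -0.768]
2 rows: [[[-0.1, 0.1, -0.1], [-1.0, 0.0, 4.0], 1], [[-0.1, 0.1, -0.1], [-1.0, 0.0, 4.0], 1]]
20 rows: [[[0.0, 0.0, 0.0], [3.0, 0.0, 3.0], 1], [[0.0, 0.0, 0.0], [3.0, 0.0, 3.0], 1], [[0.0, 0.0, 0.0], [3.0, 0.0, 3.0], 1], [[0.0, 0.0, 0.0], [3.0, 0.0, 3.0], 1], [[0.0, 0.0, 0.0], [3.0, 0.0, 3.0], 1], [[0.0, 0.0, 0.0], [3.0, 0.0, 3.0], 1], [[0.0, 0.0, 0.0], [3.0, 0.0, 3.0], 1], [[0.0, 0.0, 0.0], [3.0, 0.0, 3.0], 1], [[0.0, 0.0, 0.0], [3.0, 0.0, 3.0], 1], [[0.0, 0.0, 0.0], [3.0, 0.0, 3.0], 1], [[0.0, 0.0, 0.0], [3.0, 0.0, 3.0], 1], [[0.0, 0.0, 0.0], [3.0, 0.0, 3.0], 1], [[0.0, 0.0, 0.0], [3.0, 0.0, 3.0], 1], [[0.0, 0.0, 0.0], [3.0, 0.0, 3.0], 1], [[0.0, 0.0, 0.0], [3.0, 0.0, 3.0], 1], [[0.0, 0.0, 0.0], [3.0, 0.0, 3.0], 1], [[0.0, 0.0, 0.0], [3.0, 0.0, 3.0], 1], [[0.0, 0.0, 0.0], [3.0, 0.0, 3.0], 1], [[0.0, 0.0, 0.0], [3.0, 0.0, 3.0], 1], [[0.0, 0.0, 0.0], [3.0, 0.0, 3.0], 1]]
```

Request:
play_rows --rows '[[[0, -1.5, 0], [-2, 0, 2], 1], [[0, 0, 0], [-1.5, 0, 2], 1], [[0, 0, 0], [0, 0, 0], 1], [[0, 0, 0], [0, 0, 0], 1]]'

```text
t: 9.92
tcp_pos: [0.4846, -0.0245, 0.0587]
tool_rot: [0.944, -0.001, 0.329, -0.003]
force: [-0.1, 0.2, -1.8]
finger_gap: 0.169
gripper_force: 98.5
```

Run:
```python
from h import *
st()
```

```text
t 9.9167 q [-0.46  0.85  2.4   2.73  0.77 -1.63] gap 0.169 F [-0.1  0.2 -1.8] T [0.03 0.57 0.04]
grip [477.8 -24.5  67.4] lean 38.36 x [ 0.784 -0.004  0.621] z [ 0.621  0.005 -0.784]
```

Request:
play_rows --rows '[[[0, 0, 0], [-0.6, 0, 0.8], 1], [[0, 0, 0], [3.9, 0, 3.1], 1], [[0, 0, 0], [3.9, 0, 3.1], 1], [[0, 0, 0], [3.9, 0, 3.1], 1], [[0, 0, 0], [3.9, 0, 3.1], 1], [[0, 0, 0], [3.9, 0, 3.1], 1], [[0, 0, 0], [3.9, 0, 3.1], 1], [[0, 0, 0], [3.9, 0, 3.1], 1], [[0, 0, 0], [3.9, 0, 3.1], 1], [[0, 0, 0], [3.9, 0, 3.1], 1], [[0, 0, 0], [0, 0, 0], 1]]'

```text
t: 10.83
tcp_pos: [0.5311, -0.0248, 0.0576]
tool_rot: [0.944, -0.001, 0.329, -0.003]
force: [0.4, -0.8, -1.3]
finger_gap: 0.17
gripper_force: 98.5
```

Run:
```python
from h import *
st()
p,d=snapshot('top'); p2,_=snapshot('scene')
a=cv2.resize(p[180:300,270:390,::-1],(400,400),interpolation=cv2.INTER_CUBIC); b=cv2.resize(p2[210:330,240:360,::-1],(400,400),interpolation=cv2.INTER_CUBIC)
cv2.imwrite('pics/c.png',np.hstack([a,b]))
```

```text
t 10.8333 q [-0.39  0.8   2.27  2.71  0.61 -1.52] gap 0.17 F [ 0.4 -0.8 -1.3] T [-0.04  0.26 -0.07]
grip [524.2 -24.9  66.2] lean 38.45 x [ 0.783 -0.003  0.622] z [ 0.622  0.005 -0.783]
```

View pics/c.png

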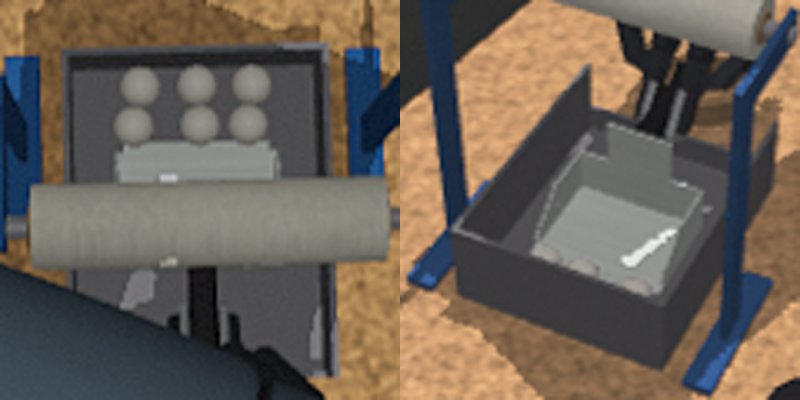

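Left half (top view): pan edge spans u 115–280 at v 145, knob columns at u 135, 198 and 250, so the pan sits about 4 mm too far right. I'll shift +y while advancing.

Request:
play_rows --rows '[[[0, 0, 0], [-3.9, 0, -3.1], 1], [[0, 0, 0], [0, -4, 0], 1], [[0, 0, 0], [3.9, 0, 3.1], 1], [[0, 0, 0], [3.9, 0, 3.1], 1], [[0, 0, 0], [3.9, 0, 3.1], 1], [[0, 0, 0], [3.9, 0, 3.1], 1], [[0, 0, 0], [3.9, 0, 3.1], 1], [[0, 0, 0], [3.9, 0, 3.1], 1], [[0, 0, 0], [3.9, 0, 3.1], 1], [[0, 0, 0], [0, 0, 0], 1]]'

```text
t: 11.77
tcp_pos: [0.561, -0.0208, 0.0574]
tool_rot: [0.944, -0.001, 0.329, -0.003]
force: [0.0, 0.7, -0.2]
finger_gap: 0.173
gripper_force: 98.5
```

Run:
```python
from h import *
st()
p,d=snapshot('top'); p2,_=snapshot('scene')
a=cv2.resize(p[180:300,270:390,::-1],(400,400),interpolation=cv2.INTER_CUBIC); b=cv2.resize(p2[210:330,240:360,::-1],(400,400),interpolation=cv2.INTER_CUBIC)
cv2.imwrite('pics/d.png',np.hstack([a,b]))
```

```text
t 11.7667 q [-0.35  0.79  2.2   2.69  0.53 -1.45] gap 0.173 F [ 0.   0.7 -0.2] T [-0.07  0.11  0.  ]
grip [554.1 -20.8  66.1] lean 38.43 x [ 0.783 -0.003  0.622] z [ 0.622  0.005 -0.783]
```

View pics/d.png

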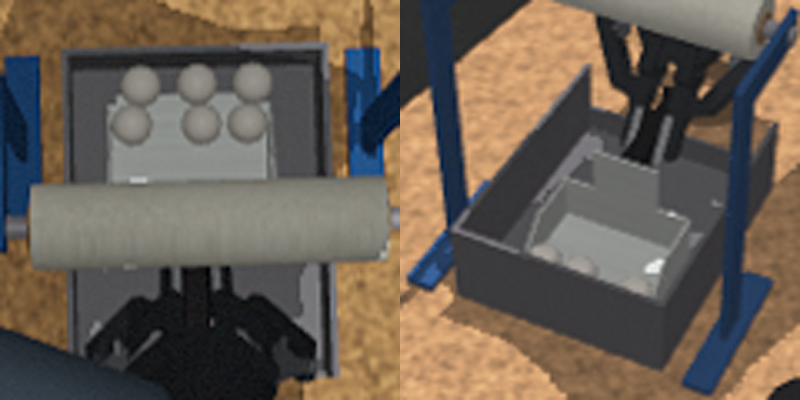

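Pan edge now at v≈95 with the first row (v 125) wholly on the pan, and the second row (v 83) is being entered. Advance the last ~13 mm.

Request:
play_rows --rows '[[[0, 0, 0], [3.9, 0, 3.1], 1], [[0, 0, 0], [3.1, 0, 2.5], 1], [[0, 0, 0], [2.3, 0, 1.9], 1], [[0, 0, 0], [0, 0, 0], 1], [[0, 0, 0], [0, 0, 0], 1]]'

```text
t: 12.28
tcp_pos: [0.5722, -0.0208, 0.0572]
tool_rot: [0.944, -0.001, 0.329, -0.003]
force: [1.8, 0.1, -0.3]
finger_gap: 0.169
gripper_force: 98.5
```

Run:
```python
from h import *
st()
```

```text
t 12.2833 q [-0.34  0.79  2.17  2.68  0.5  -1.43] gap 0.169 F [ 1.8  0.1 -0.3] T [-0.   -0.11  0.07]
grip [565.4 -20.8  65.8] lean 38.4 x [ 0.784 -0.004  0.621] z [ 0.621  0.005 -0.784]
```

Request:
play_rows --rows '[[[0, 2, 0], [-1.4, 0, -3], 1], [[0, 2, 0], [-1.4, 0, -3], 1], [[0, 2, 0], [-1.4, 0, -3], 1], [[0, 2, 0], [-1.4, 0, -3], 1], [[0, 2, 0], [-1.4, 0, -3], 1], [[0, 2, 0], [-1.4, 0, -3], 1], [[0, 0, 0], [3, 0, -3], 1], [[0, 0, 0], [3, 0, -3], 1], [[0, 0, 0], [3, 0, -3], 1], [[0, 0, 0], [0, 0, 0], 1]]'

```text
t: 13.12
tcp_pos: [0.5521, -0.0207, 0.0783]
tool_rot: [0.905, -0.001, 0.426, -0.003]
force: [0.2, 0.1, -2.3]
finger_gap: 0.174
gripper_force: 98.4
```

Run:
```python
from h import *
st()
p,d=snapshot('top'); p2,_=snapshot('scene')
a=cv2.resize(p[180:300,270:390,::-1],(400,400),interpolation=cv2.INTER_CUBIC); b=cv2.resize(p2[210:330,240:360,::-1],(400,400),interpolation=cv2.INTER_CUBIC)
cv2.imwrite('pics/e.png',np.hstack([a,b]))
```

```text
t 13.1167 q [-0.41  0.89  2.33  2.75  0.96 -1.61] gap 0.174 F [ 0.2  0.1 -2.3] T [-0.01  0.95 -0.01]
grip [543.6 -20.8  85.3] lean 50.38 x [ 0.638 -0.004  0.77 ] z [ 0.77   0.004 -0.638]
```

View pics/e.png

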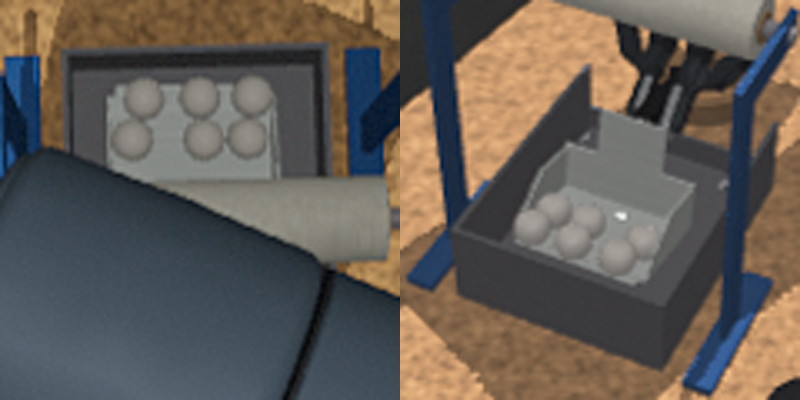

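All six knobs lie on the pan (left half: two rows of three at v 97 and 138, within u 110–275). Next I retreat under the roll and rise, then go left beneath the arm.

Run:
```python
from h import *
c=plan([500,-21,115],45,10,jaw=1)
c=plan([482,-21,150],45,8,cur=c,jaw=1)
```

```text
10 rows: [[[0.0, -0.5, 0.0], [-1.0, 0.0, -5.0], 1], [[0.0, -0.5, 0.0], [-1.0, 0.0, -5.0], 1], [[0.0, -0.5, 0.0], [-1.0, 0.0, -5.0], 1], [[0.0, -0.5, 0.0], [-1.0, 0.0, -5.0], 1], [[0.0, -0.5, 0.0], [-1.0, 0.0, -5.0], 1], [[0.0, -0.5, 0.0], [-1.0, 0.0, -5.0], 1], [[0.0, -0.5, 0.0], [-1.0, 0.0, -5.0], 1], [[0.0, -0.5, 0.0], [-1.0, 0.0, -5.0], 1], [[0.0, -0.5, 0.0], [-1.0, 0.0, -5.0], 1], [[0.0, -0.5, 0.0], [-1.0, 0.0, -5.0], 1]]
8 rows: [[[0.0, 0.0, 0.0], [2.0, 0.0, -5.0], 1], [[0.0, 0.0, 0.0], [2.0, 0.0, -5.0], 1], [[0.0, 0.0, 0.0], [2.0, 0.0, -5.0], 1], [[0.0, 0.0, 0.0], [2.0, 0.0, -5.0], 1], [[0.0, 0.0, 0.0], [2.0, 0.0, -5.0], 1], [[0.0, 0.0, 0.0], [2.0, 0.0, -5.0], 1], [[0.0, 0.0, 0.0], [2.0, 0.0, -5.0], 1], [[0.0, 0.0, 0.0], [2.0, 0.0, -5.0], 1]]
```

Request:
play_rows --rows '[[[0, -0.2, 0], [-0.5, 0, -2], 1], [[0, -0.3, 0], [-0.5, 0, -3], 1], [[0, -0.5, 0], [-1, 0, -5], 1], [[0, -0.5, 0], [-1, 0, -5], 1], [[0, -0.5, 0], [-1, 0, -5], 1], [[0, -0.5, 0], [-1, 0, -5], 1], [[0, -0.5, 0], [-1, 0, -5], 1], [[0, -0.5, 0], [-1, 0, -5], 1], [[0, -0.5, 0], [-1, 0, -5], 1], [[0, -0.5, 0], [-1, 0, -5], 1], [[0, -0.5, 0], [-1, 0, -5], 1], [[0, 0, 0], [0, 0, 0], 1]]'

```text
t: 14.22
tcp_pos: [0.507, -0.0207, 0.1038]
tool_rot: [0.923, -0.001, 0.385, -0.003]
force: [-0.9, -0.5, -3.3]
finger_gap: 0.17
gripper_force: 98.5
```

Run:
```python
from h import *
st()
c=plan([484,-21,145],45,6,jaw=1)
c=plan([484,145,165],45,12,cur=c,jaw=1)
```

```text
t 14.2167 q [-0.45  0.78  2.41  2.7   0.83 -1.59] gap 0.17 F [-0.9 -0.5 -3.3] T [-0.02  0.91  0.  ]
grip [499.2 -20.7 111.5] lean 45.28 x [ 0.704 -0.005  0.71 ] z [ 0.71   0.004 -0.704]
6 rows: [[[0.0, 0.0, 0.0], [2.0, 0.0, -6.0], 1], [[0.0, 0.0, 0.0], [2.0, 0.0, -6.0], 1], [[0.0, 0.0, 0.0], [2.0, 0.0, -6.0], 1], [[0.0, 0.0, 0.0], [2.0, 0.0, -6.0], 1], [[0.0, 0.0, 0.0], [2.0, 0.0, -6.0], 1], [[0.0, 0.0, 0.0], [2.0, 0.0, -6.0], 1]]
12 rows: [[[0.0, 0.0, 0.0], [1.0, -14.0, -1.0], 1], [[0.0, 0.0, 0.0], [1.0, -14.0, -1.0], 1], [[0.0, 0.0, 0.0], [1.0, -14.0, -1.0], 1], [[0.0, 0.0, 0.0], [1.0, -14.0, -1.0], 1], [[0.0, 0.0, 0.0], [1.0, -14.0, -1.0], 1], [[0.0, 0.0, 0.0], [1.0, -14.0, -1.0], 1], [[0.0, 0.0, 0.0], [1.0, -14.0, -1.0], 1], [[0.0, 0.0, 0.0], [1.0, -14.0, -1.0], 1], [[0.0, 0.0, 0.0], [1.0, -14.0, -1.0], 1], [[0.0, 0.0, 0.0], [1.0, -14.0, -1.0], 1], [[0.0, 0.0, 0.0], [1.0, -14.0, -1.0], 1], [[0.0, 0.0, 0.0], [1.0, -14.0, -1.0], 1]]
```

Request:
play_rows --rows '[[[0, 0, 0], [2, 0, -3], 1], [[0, 0, 0], [3, 0, -5], 1], [[0, 0, 0], [3, 0, -5], 1], [[0, 0, 0], [3, 0, -5], 1], [[0, 0, 0], [3, 0, -5], 1], [[0, 0, 0], [3, 0, -5], 1], [[0, 0, 0], [1.5, 0, -1], 1], [[0, 0, 0], [0, 0, 0], 1]]'

```text
t: 14.88
tcp_pos: [0.5004, -0.0212, 0.1376]
tool_rot: [0.923, -0.001, 0.386, -0.003]
force: [0.1, -0.4, -3.0]
finger_gap: 0.171
gripper_force: 98.4
```

Run:
```python
from h import *
st()
```

```text
t 14.8833 q [-0.46  0.66  2.41  2.64  0.73 -1.52] gap 0.171 F [ 0.1 -0.4 -3. ] T [ 0.01  0.9  -0.01]
grip [492.6 -21.2 145.3] lean 45.4 x [ 0.702 -0.004  0.712] z [ 0.712  0.004 -0.702]
```

Request:
play_rows --rows '[[[0, 0, 0], [0, -4, 0], 1], [[0, 0, 0], [0, -8, 0], 1], [[0, 0, 0], [0, -12, 0], 1], [[0, 0, 0], [0, -15, 0], 1], [[0, 0, 0], [0, -17, 0], 1], [[0, 0, 0], [1, -17, -1], 1], [[0, 0, 0], [1, -17, -1], 1], [[0, 0, 0], [1, -17, -1], 1], [[0, 0, 0], [1, -17, -1], 1], [[0, 0, 0], [1, -17, -1], 1], [[0, 0, 0], [1, -15, -1], 1], [[0, 0, 0], [1, -12, -1], 1]]'

```text
t: 15.88
tcp_pos: [0.4995, 0.1485, 0.1471]
tool_rot: [0.923, -0.001, 0.385, -0.003]
force: [0.0, -0.2, -2.5]
finger_gap: 0.174
gripper_force: 98.1
```

Run:
```python
from h import *
st()
```

```text
t 15.8833 q [ 0.12  0.61  2.31  3.29  0.57 -1.61] gap 0.174 F [ 0.  -0.2 -2.5] T [-0.01  0.89 -0.03]
grip [491.7 148.5 154.8] lean 45.23 x [ 0.704 -0.003  0.71 ] z [ 0.71   0.006 -0.704]
```

Run:
```python
from h import *
c=None; a=np.array([491.7,148.5,154.8]); b=np.array([482,238,205])
for k in range(1,6):
    c=plan(a+(b-a)*k/5,45,4,yaw=14*k,cur=c,jaw=1)
```

```text
4 rows: [[[2.4, -0.1, -2.5], [1.0, -5.0, -2.0], 1], [[2.4, -0.1, -2.5], [2.0, -5.0, -2.0], 1], [[2.4, -0.1, -2.5], [2.0, -5.0, -2.0], 1], [[2.4, -0.1, -2.5], [2.0, -5.0, -2.0], 1]]
4 rows: [[[2.5, 0.0, -2.5], [2.0, -5.0, -1.0], 1], [[2.5, 0.0, -2.5], [2.0, -5.0, -1.0], 1], [[2.5, 0.0, -2.5], [3.0, -5.0, -1.0], 1], [[2.5, 0.0, -2.5], [3.0, -5.0, -1.0], 1]]
4 rows: [[[2.5, 0.0, -2.5], [3.0, -5.0, -1.0], 1], [[2.5, 0.0, -2.5], [3.0, -5.0, 0.0], 1], [[2.5, 0.0, -2.5], [3.0, -4.0, 0.0], 1], [[2.5, 0.0, -2.5], [3.0, -4.0, 0.0], 1]]
4 rows: [[[2.5, 0.0, -2.5], [4.0, -4.0, 0.0], 1], [[2.5, 0.0, -2.5], [4.0, -4.0, 0.0], 1], [[2.5, 0.0, -2.5], [4.0, -4.0, 0.0], 1], [[2.5, 0.0, -2.5], [4.0, -4.0, 1.0], 1]]
4 rows: [[[2.5, 0.0, -2.5], [4.0, -3.0, 1.0], 1], [[2.5, 0.0, -2.5], [4.0, -3.0, 1.0], 1], [[2.5, 0.0, -2.5], [4.0, -3.0, 1.0], 1], [[2.5, 0.0, -2.5], [5.0, -3.0, 1.0], 1]]
```

Request:
play_rows --rows '[[[1.2, 0, -1.2], [1, -3, -1], 1], [[2.4, 0, -2.4], [2, -5, -2], 1], [[2.5, 0, -2.5], [2, -5, -2], 1], [[2.5, 0, -2.5], [2, -5, -2], 1], [[2.5, 0, -2.5], [2, -5, -1], 1], [[2.5, 0, -2.5], [2, -5, -1], 1], [[2.5, 0, -2.5], [3, -5, -1], 1], [[2.5, 0, -2.5], [3, -5, -1], 1], [[2.5, 0, -2.5], [3, -5, -1], 1], [[2.5, 0, -2.5], [3, -5, 0], 1], [[1.5, 0, -1.5], [3, -3, 0], 1], [[0, 0, 0], [0, 0, 0], 1]]'

```text
t: 16.88
tcp_pos: [0.4958, 0.1993, 0.1748]
tool_rot: [0.878, 0.281, 0.368, -0.119]
force: [0.4, -0.0, -3.2]
finger_gap: 0.177
gripper_force: 98.3
```

Run:
```python
from h import *
st()
```

```text
t 16.8833 q [-0.1   0.52  2.27  2.08  0.57 -1.14] gap 0.177 F [ 0.4 -0.  -3.2] T [-0.55  0.7  -0.04]
grip [489.4 194.7 182.6] lean 39.6 x [0.571 0.407 0.713] z [ 0.58   0.416 -0.701]
```

Request:
play_rows --rows '[[[1.2, 0, -1.2], [2, -2, 0], 1], [[2.5, 0, -2.5], [4, -4, 0], 1], [[2.5, 0, -2.5], [4, -4, 0], 1], [[2.5, 0, -2.5], [4, -4, 0], 1], [[2.5, 0, -2.5], [4, -4, 1], 1], [[2.5, 0, -2.5], [4, -3, 1], 1], [[2.5, 0, -2.5], [4, -3, 1], 1], [[2.5, 0, -2.5], [4, -3, 1], 1], [[1.5, 0, -1.5], [3, -2, 1], 1], [[0, 0, 0], [0, 0, 0], 1], [[0, 0, 0], [0, 0, 0], 1]]'

```text
t: 17.8
tcp_pos: [0.4911, 0.2391, 0.1944]
tool_rot: [0.782, 0.489, 0.328, -0.204]
force: [0.2, -0.4, -2.5]
finger_gap: 0.171
gripper_force: 98.4
```

Run:
```python
from h import *
st()
p,d=snapshot('top'); cv2.imwrite('pics/f.png',cv2.resize(p[200:360,60:270,::-1],None,fx=3,fy=3))
```

```text
t 17.8 q [-0.14  0.5   2.09  1.31  0.78 -0.79] gap 0.171 F [ 0.2 -0.4 -2.5] T [-0.8  0.4 -0. ]
grip [487.7 232.1 202.2] lean 24.05 x [0.306 0.631 0.713] z [ 0.313  0.641 -0.701]
```

View pics/f.png

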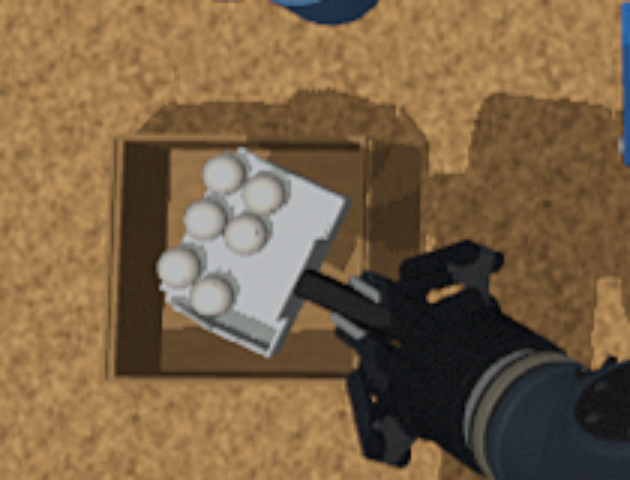

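All six are still on the pan over the carton: knobs from (180,267) to (265,193), with the pan's nose corner a bit close to the carton's far side. I'll shift the nose to the middle and pitch down around it.

Run:
```python
from h import *
yaw=64; h=np.array([np.cos(np.radians(yaw)),np.sin(np.radians(yaw))]); N=np.array([518,338])
c=None
def grip(lean,z):
    a=np.radians(lean-40); # nose up
    return np.r_[N-h*(121*np.cos(a)+60*np.sin(a)),z]
c=plan(grip(45,205),45,4,yaw,jaw=1)
for L,z,n in((20,205,5),(0,205,4),(-15,205,3)):
    print(grip(L,z)); c=plan(grip(L,z),L,n,yaw,cur=c,jaw=1)
```

```text
4 rows: [[[0.0, -0.1, 0.0], [-2.0, -5.0, -4.0], 1], [[0.0, -0.1, 0.0], [-2.0, -5.0, -4.0], 1], [[0.0, -0.1, 0.0], [-3.0, -5.0, -4.0], 1], [[0.0, -0.1, 0.0], [-3.0, -5.0, -4.0], 1]]
[477.1518758  254.24893403 205.        ]
5 rows: [[[0.0, -5.0, 0.0], [4.0, 0.0, 4.0], 1], [[0.0, -5.0, 0.0], [4.0, 0.0, 4.0], 1], [[0.0, -5.0, 0.0], [4.0, 0.0, 4.0], 1], [[0.0, -5.0, 0.0], [5.0, 0.0, 3.0], 1], [[0.0, -5.0, 0.0], [5.0, 0.0, 3.0], 1]]
[494.27354699 289.35356225 205.        ]
4 rows: [[[0.0, -5.0, 0.0], [8.0, 0.0, 3.0], 1], [[0.0, -5.0, 0.0], [8.0, 0.0, 2.0], 1], [[0.0, -5.0, 0.0], [9.0, 0.0, 2.0], 1], [[0.0, -5.0, 0.0], [9.0, 0.0, 1.0], 1]]
[509.12139468 319.79616141 205.        ]
3 rows: [[[0.0, -5.0, 0.0], [10.0, 0.0, 0.0], 1], [[0.0, -5.0, 0.0], [10.0, 0.0, -1.0], 1], [[0.0, -5.0, 0.0], [10.0, 0.0, -2.0], 1]]
```

Request:
play_rows --rows '[[[0, 0, 0], [-2, -4, -3], 1], [[0, 0, 0], [-2, -5, -4], 1], [[0, 0, 0], [-3, -5, -4], 1], [[0, 0, 0], [-2, -4, -4], 1], [[0, 0, 0], [0, 0, 0], 1], [[0, -5, 0], [4, 0, 4], 1], [[0, -5, 0], [4, 0, 4], 1], [[0, -5, 0], [4, 0, 4], 1], [[0, -5, 0], [5, 0, 3], 1], [[0, -5, 0], [5, 0, 3], 1], [[0, 0, 0], [0, 0, 0], 1]]'

```text
t: 18.77
tcp_pos: [0.478, 0.256, 0.1982]
tool_rot: [0.827, 0.522, 0.176, -0.113]
force: [1.1, 0.4, -3.4]
finger_gap: 0.172
gripper_force: 98.4
```

Run:
```python
from h import *
st()
```

```text
t 18.7667 q [0.09 0.41 1.92 0.6  0.68 0.09] gap 0.172 F [ 1.1  0.4 -3.4] T [-0.46  0.2  -0.04]
grip [476.1 252.  208.2] lean 10.74 x [0.393 0.824 0.408] z [ 0.173  0.37  -0.913]
```

Request:
play_rows --rows '[[[0, -3, 0], [5, 0, 2], 1], [[0, -3, 0], [5, 0, 2], 1], [[0, -3, 0], [5, 0, 2], 1], [[0, -3, 0], [5, 0, 1], 1], [[0, -3, 0], [5, 0, 1], 1], [[0, -3, 0], [5, 0, 1], 1], [[0, -3, 0], [6, 0, 0], 1], [[0, -3, 0], [6, 0, 0], 1], [[0, -3, 0], [6, 0, 0], 1], [[0, -3, 0], [6, 0, 0], 1], [[0, -3, 0], [6, 0, 0], 1], [[0, -3, 0], [6, 0, -1], 1]]'

```text
t: 19.77
tcp_pos: [0.5043, 0.3148, 0.1958]
tool_rot: [0.841, 0.53, -0.092, 0.05]
force: [-0.3, 0.4, -2.7]
finger_gap: 0.171
gripper_force: 98.4
```

Request:
play_rows --rows '[[[0, -3, 0], [5, 0, -1], 1], [[0, -3, 0], [3, 0, -1], 1], [[0, -3, 0], [0, 0, 0], 1], [[0, 0, 0], [0, 0, 0], 1], [[0, 0, 0], [0, 0, 0], 1], [[0, 0, 0], [0, 0, 0], 1]]'

```text
t: 20.27
tcp_pos: [0.5085, 0.3217, 0.1962]
tool_rot: [0.832, 0.524, -0.156, 0.093]
force: [0.1, 0.1, -2.4]
finger_gap: 0.17
gripper_force: 98.4
```

Run:
```python
from h import *
st()
p,d=snapshot('top'); p2,_=snapshot('scene'); cv2.imwrite('pics/g.png',np.hstack([cv2.resize(p[220:350,75:205,::-1],(400,400)),cv2.resize(p2[220:360,400:540,::-1],(400,400))]))
```

```text
t 20.2667 q [ 0.48  0.69  1.3  -0.21  1.46  0.98] gap 0.17 F [ 0.1  0.1 -2.4] T [ 0.26 -0.13 -0.02]
grip [510.3 325.2 206.5] lean -9.88 x [ 0.401  0.843 -0.357] z [-0.163 -0.318 -0.934]
```

View pics/g.png

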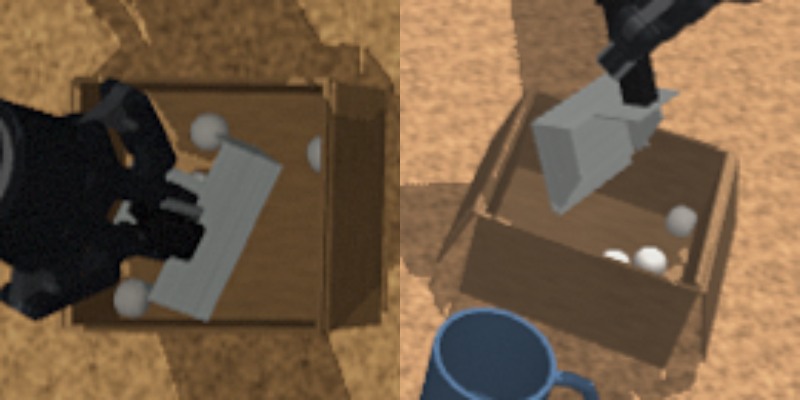

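Request:
play_rows --rows '[[[0, 0, 0], [-3, 0, -9], 1], [[0, 0, 0], [-4, 0, -12], 1], [[0, 0, 0], [-4, 0, -12], 1], [[0, 0, 0], [-5, 0, -12], 1], [[0, 0, 0], [-5, 0, -12], 1], [[0, 0, 0], [0, 0, 0], 1], [[0, 0, 0], [0, 0, 0], 1]]'

```text
t: 20.95
tcp_pos: [0.5106, 0.3232, 0.2592]
tool_rot: [0.832, 0.524, -0.154, 0.094]
force: [-0.2, -0.4, -1.6]
finger_gap: 0.177
gripper_force: 98.6
```

Run:
```python
from h import *
st()
p,d=snapshot('top'); p2,_=snapshot('scene'); cv2.imwrite('pics/i.png',np.hstack([cv2.resize(p[220:350,75:205,::-1],(400,400)),cv2.resize(p2[200:360,390:550,::-1],(400,400))]))
yaw=64
c=plan([480,250,230],40,6,yaw,jaw=1)
```

```text
t 20.95 q [ 0.48  0.62  1.24 -0.21  1.57  0.96] gap 0.177 F [-0.2 -0.4 -1.6] T [ 0.25 -0.08 -0.02]
grip [512.3 326.7 269.5] lean -9.53 x [ 0.403  0.844 -0.355] z [-0.157 -0.318 -0.935]
6 rows: [[[-0.1, 10.2, 0.1], [-9.0, 1.0, 10.0], 1], [[-0.1, 10.2, 0.1], [-11.0, 1.0, 8.0], 1], [[-0.1, 10.2, 0.1], [-12.0, 1.0, 6.0], 1], [[-0.1, 10.2, 0.1], [-13.0, 1.0, 4.0], 1], [[-0.1, 10.2, 0.1], [-13.0, 1.0, 2.0], 1], [[-0.1, 10.2, 0.1], [-13.0, 1.0, -1.0], 1]]
```

View pics/i.png

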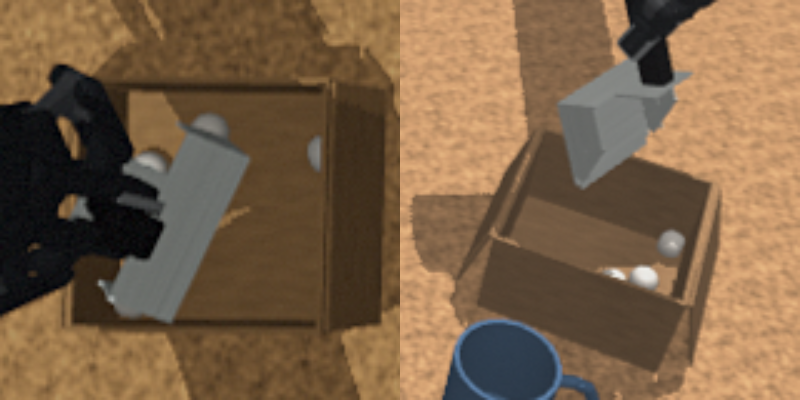

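Knobs at (208,128), (318,153), (150,165) and (85,208) in the top view; others visible in the side view. The scoop hangs steeply tilted and must be empty. Now back to the mat, over the roll on a high arc.

Run:
```python
from h import *
c=plan([476,255,325],40,9,63,jaw=1)
b0,b1,r=28.2,-34.6,539.
for k in range(1,7):
    b=b0+(b1-b0)*k/6; t=np.radians(b)
    c=plan([r*np.cos(t),r*np.sin(t),325],40,3,b+34.6,cur=c,jaw=1)
```

```text
9 rows: [[[-0.1, 6.8, 0.1], [-9.0, 0.0, -3.0], 1], [[-0.1, 6.8, 0.1], [-9.0, 0.0, -5.0], 1], [[-0.1, 6.8, 0.1], [-8.0, 0.0, -6.0], 1], [[-0.1, 6.8, 0.1], [-8.0, 0.0, -7.0], 1], [[-0.1, 6.8, 0.1], [-7.0, 0.0, -7.0], 1], [[-0.1, 6.8, 0.1], [-6.0, 0.0, -8.0], 1], [[-0.1, 6.8, 0.1], [-5.0, 0.0, -9.0], 1], [[-0.1, 6.8, 0.1], [-4.0, 0.0, -9.0], 1], [[-0.1, 6.8, 0.1], [-3.0, 0.0, -10.0], 1]]
3 rows: [[[-2.3, 0.0, 2.7], [-16.0, 25.0, -14.0], 1], [[-2.3, 0.0, 2.7], [-15.0, 27.0, -13.0], 1], [[-2.3, 0.0, 2.7], [-14.0, 28.0, -12.0], 1]]
3 rows: [[[-2.2, 0.0, 2.7], [-16.0, 26.0, -14.0], 1], [[-2.2, 0.0, 2.7], [-15.0, 27.0, -12.0], 1], [[-2.2, 0.0, 2.7], [-14.0, 28.0, -11.0], 1]]
3 rows: [[[-2.2, 0.0, 2.7], [-16.0, 26.0, -14.0], 1], [[-2.2, 0.0, 2.7], [-15.0, 27.0, -12.0], 1], [[-2.2, 0.0, 2.7], [-14.0, 28.0, -11.0], 1]]
3 rows: [[[-2.2, 0.0, 2.7], [-16.0, 26.0, -14.0], 1], [[-2.2, 0.0, 2.7], [-15.0, 27.0, -12.0], 1], [[-2.2, 0.0, 2.7], [-14.0, 28.0, -11.0], 1]]
3 rows: [[[-2.2, 0.0, 2.7], [-16.0, 26.0, -14.0], 1], [[-2.2, 0.0, 2.7], [-15.0, 27.0, -12.0], 1], [[-2.2, 0.0, 2.7], [-14.0, 28.0, -11.0], 1]]
3 rows: [[[-2.2, 0.0, 2.7], [-16.0, 26.0, -14.0], 1], [[-2.2, 0.0, 2.7], [-15.0, 27.0, -12.0], 1], [[-2.2, 0.0, 2.7], [-14.0, 28.0, -11.0], 1]]
```

Request:
play_rows --rows '[[[0, 5, 0], [-8, 0, -4], 1], [[0, 5, 0], [-8, 0, -5], 1], [[0, 5, 0], [-7, 0, -5], 1], [[0, 5, 0], [-7, 0, -6], 1], [[0, 5, 0], [-6, 0, -6], 1], [[0, 5, 0], [-5, 0, -7], 1], [[0, 5, 0], [-4, 0, -8], 1], [[0, 5, 0], [-3, 0, -8], 1], [[0, 5, 0], [-2, 0, -8], 1], [[0, 5, 0], [-1, 0, -8], 1], [[0, 5, 0], [0, 0, -8], 1], [[0, 4, 0], [0, 0, -5], 1]]'

```text
t: 22.05
tcp_pos: [0.4828, 0.2665, 0.3357]
tool_rot: [0.8, 0.502, 0.275, -0.177]
force: [-0.1, 0.1, -2.4]
finger_gap: 0.173
gripper_force: 98.6
```

Run:
```python
from h import *
st()
```

```text
t 22.05 q [-0.01  0.2   1.87  0.78  0.93 -0.  ] gap 0.173 F [-0.1  0.1 -2.4] T [-0.56  0.28  0.05]
grip [479.9 260.3 344.3] lean 18.48 x [0.344 0.707 0.618] z [ 0.263  0.559 -0.786]
```

Request:
play_rows --rows '[[[-1.1, 0, 1.4], [-8, 13, -6], 1], [[-2.2, 0, 2.7], [-15, 27, -12], 1], [[-2.2, 0, 2.7], [-15, 27, -12], 1], [[-2.2, 0, 2.7], [-15, 27, -12], 1], [[-2.2, 0, 2.7], [-15, 27, -12], 1], [[-2.2, 0, 2.7], [-15, 27, -12], 1], [[-2.2, 0, 2.7], [-15, 27, -12], 1], [[-2.2, 0, 2.7], [-15, 27, -12], 1], [[-2.2, 0, 2.7], [-15, 27, -12], 1], [[-2.2, 0, 2.7], [-15, 27, -12], 1], [[-2.2, 0, 2.7], [-15, 27, -12], 1], [[-1.1, 0, 1.4], [-8, 13, -6], 1]]'

```text
t: 23.05
tcp_pos: [0.5531, -0.0867, 0.3366]
tool_rot: [0.922, 0.212, 0.318, -0.069]
force: [1.0, 0.3, -1.6]
finger_gap: 0.171
gripper_force: 98.5
```

Run:
```python
from h import *
st()
c=plan([443.5,-306.5,250],40,10,0,jaw=1)
```

```text
t 23.05 q [-0.66  0.2   1.86  0.77  0.9   0.02] gap 0.171 F [ 1.   0.3 -1.6] T [-0.28  0.51  0.03]
grip [547.  -89.6 345.3] lean 35.19 x [0.709 0.346 0.615] z [ 0.556  0.262 -0.789]
10 rows: [[[-1.6, 0.2, 2.0], [-21.0, 15.0, -4.0], 1], [[-1.6, 0.2, 2.0], [-20.0, 16.0, -4.0], 1], [[-1.6, 0.2, 2.0], [-20.0, 17.0, -3.0], 1], [[-1.6, 0.2, 2.0], [-19.0, 18.0, -3.0], 1], [[-1.6, 0.2, 2.0], [-18.0, 18.0, -2.0], 1], [[-1.6, 0.2, 2.0], [-18.0, 19.0, -2.0], 1], [[-1.6, 0.2, 2.0], [-17.0, 20.0, -1.0], 1], [[-1.6, 0.2, 2.0], [-16.0, 20.0, -1.0], 1], [[-1.6, 0.2, 2.0], [-15.0, 21.0, 0.0], 1], [[-1.6, 0.2, 2.0], [-15.0, 21.0, 0.0], 1]]
```

Run:
```python
from h import *
c=plan([443.5,-306.5,335],40,10,0,jaw=1)
```

```text
10 rows: [[[-1.6, 0.2, 2.0], [-15.0, 15.0, -11.0], 1], [[-1.6, 0.2, 2.0], [-15.0, 16.0, -10.0], 1], [[-1.6, 0.2, 2.0], [-14.0, 17.0, -10.0], 1], [[-1.6, 0.2, 2.0], [-14.0, 18.0, -9.0], 1], [[-1.6, 0.2, 2.0], [-13.0, 18.0, -9.0], 1], [[-1.6, 0.2, 2.0], [-12.0, 19.0, -8.0], 1], [[-1.6, 0.2, 2.0], [-12.0, 20.0, -8.0], 1], [[-1.6, 0.2, 2.0], [-11.0, 20.0, -7.0], 1], [[-1.6, 0.2, 2.0], [-10.0, 21.0, -7.0], 1], [[-1.6, 0.2, 2.0], [-9.0, 21.0, -6.0], 1]]
```

Request:
play_rows --rows '[[[-1.6, 0.2, 2], [-15, 15, -11], 1], [[-1.6, 0.2, 2], [-15, 16, -10], 1], [[-1.6, 0.2, 2], [-14, 17, -10], 1], [[-1.6, 0.2, 2], [-14, 18, -9], 1], [[-1.6, 0.2, 2], [-13, 18, -9], 1], [[-1.6, 0.2, 2], [-12, 19, -8], 1], [[-1.6, 0.2, 2], [-12, 20, -8], 1], [[-1.6, 0.2, 2], [-11, 20, -7], 1], [[-1.6, 0.2, 2], [-10, 21, -7], 1], [[-1.6, 0.2, 2], [-9, 21, -6], 1], [[0, 0, 0], [0, 0, 0], 1], [[0, 0, 0], [0, 0, 0], 1]]'

```text
t: 24.05
tcp_pos: [0.4522, -0.3023, 0.3252]
tool_rot: [0.939, 0.003, 0.343, -0.001]
force: [0.1, -0.1, -1.7]
finger_gap: 0.169
gripper_force: 98.6
```

Run:
```python
from h import *
st()
c=plan([443.5,-306.5,100],40,12,0,jaw=1)
```

```text
t 24.05 q [-1.13  0.2   1.93  0.86  0.88 -0.09] gap 0.169 F [ 0.1 -0.1 -1.7] T [ 0.01  0.62 -0.01]
grip [ 445.1 -302.3  333.7] lean 40.11 x [0.765 0.005 0.644] z [ 0.644  0.003 -0.765]
12 rows: [[[0.0, 0.0, 0.0], [-13.0, 0.0, 15.0], 1], [[0.0, 0.0, 0.0], [-13.0, 0.0, 15.0], 1], [[0.0, 0.0, 0.0], [-13.0, 0.0, 15.0], 1], [[0.0, 0.0, 0.0], [-13.0, 0.0, 15.0], 1], [[0.0, 0.0, 0.0], [-13.0, 0.0, 15.0], 1], [[0.0, 0.0, 0.0], [-13.0, 0.0, 15.0], 1], [[0.0, 0.0, 0.0], [-13.0, 0.0, 15.0], 1], [[0.0, 0.0, 0.0], [-13.0, 0.0, 15.0], 1], [[0.0, 0.0, 0.0], [-13.0, 0.0, 15.0], 1], [[0.0, 0.0, 0.0], [-13.0, 0.0, 15.0], 1], [[0.0, 0.0, 0.0], [-13.0, 0.0, 15.0], 1], [[0.0, 0.0, 0.0], [-13.0, 0.0, 15.0], 1]]
```

Request:
play_rows --rows '[[[0, 0, 0], [-8, 0, 9], 1], [[0, 0, 0], [-13, 0, 15], 1], [[0, 0, 0], [-13, 0, 15], 1], [[0, 0, 0], [-13, 0, 15], 1], [[0, 0, 0], [-13, 0, 15], 1], [[0, 0, 0], [-13, 0, 15], 1], [[0, 0, 0], [-13, 0, 15], 1], [[0, 0, 0], [-13, 0, 15], 1], [[0, 0, 0], [-13, 1, 15], 1], [[0, 0, 0], [-13, 1, 15], 1], [[0, 0, 0], [-13, 1, 15], 1], [[0, 0, 0], [-13, 1, 15], 1]]'

```text
t: 25.05
tcp_pos: [0.4505, -0.3059, 0.0948]
tool_rot: [0.939, 0.004, 0.343, -0.0]
force: [0.8, -0.1, -2.1]
finger_gap: 0.172
gripper_force: 98.7
```

Request:
play_rows --rows '[[[0, 0, 0], [0, 0, 0], 1], [[0, 0, 0], [0, 0, 0], 1]]'

```text
t: 25.22
tcp_pos: [0.4503, -0.3055, 0.0951]
tool_rot: [0.939, 0.003, 0.343, -0.002]
force: [-0.8, 0.8, -1.5]
finger_gap: 0.171
gripper_force: 98.3
```

Run:
```python
from h import *
st()
p,d=snapshot('top'); P=cloud('top',d)*1000; P[d==0]=np.nan; hsv=cv2.cvtColor(p,cv2.COLOR_RGB2HSV)
m=np.zeros((480,640),bool); m[230:320,430:515]=1
m&=(P[...,2]>35)&(P[...,2]<90)&(hsv[...,2]>80)&(hsv[...,1]<60)
q=P[m]; print(cv2.minAreaRect(q[:,:2].astype(np.float32)))
f=q[abs(q[:,2]-np.median(q[:,2]))<6]; A=np.c_[f[:,:2]-f[:,:2].mean(0),np.ones(len(f))]; print('floor slope',np.linalg.lstsq(A,f[:,2],rcond=None)[0])
c=plan([443.5,-306.5,64],40,6,0,jaw=1)
```

```text
t 25.2167 q [-1.14  0.7   2.13  1.61  0.63 -1.08] gap 0.171 F [-0.8  0.8 -1.5] T [-0.    0.57  0.03]
grip [ 443.2 -305.6  103.5] lean 40.16 x [0.764 0.006 0.645] z [ 0.645  0.005 -0.764]
((524.2664184570312, -303.8372497558594), (79.19212341308594, 100.66127014160156), 0.32543331384658813)
floor slope [ 2.09224105e-04 -1.80218132e-03  4.61023115e+01]
6 rows: [[[0.0, 0.0, 0.1], [-4.0, 0.0, 5.0], 1], [[0.0, 0.0, 0.1], [-4.0, 0.0, 5.0], 1], [[0.0, 0.0, 0.1], [-4.0, 0.0, 5.0], 1], [[0.0, 0.0, 0.1], [-4.0, 0.0, 5.0], 1], [[0.0, 0.0, 0.1], [-4.0, 0.0, 5.0], 1], [[0.0, 0.0, 0.1], [-4.0, 0.0, 5.0], 1]]
```

Request:
play_rows --rows '[[[0, 0, 0], [-4, 0, 5], 1], [[0, 0, 0], [-4, 0, 5], 1], [[0, 0, 0], [-4, 0, 5], 1], [[0, 0, 0], [-4, 0, 5], 1], [[0, 0, 0], [-4, 0, 4.5], 1], [[0, 0, 0], [-3, 0, 3], 1], [[0, 0, 0], [-1.3, 0, 1.5], 1], [[0, 0, 0], [-0.7, 0, 0.8], 1], [[0, 0, 0], [0, 0, 0], 1], [[0, 0, 0], [0, 0, 0], 1]]'

```text
t: 26.1
tcp_pos: [0.4504, -0.3069, 0.0576]
tool_rot: [0.939, 0.004, 0.344, 0.0]
force: [-0.5, -0.1, -2.1]
finger_gap: 0.176
gripper_force: 98.5
```

Run:
```python
from h import *
st()
```

```text
t 26.1 q [-1.14  0.8   2.14  1.75  0.64 -1.26] gap 0.176 F [-0.5 -0.1 -2.1] T [-0.02  0.63  0.  ]
grip [ 443.3 -306.9   66. ] lean 40.24 x [0.763 0.007 0.646] z [ 0.646  0.002 -0.763]
```

Request:
play_rows --rows '[[[0, 0, 0], [-0.7, 0, 0.8], 1], [[0, 0, 0], [-0.7, 0, 0.8], 1], [[0, 0, 0], [-0.5, 0, 0.6], 1], [[0, 0, 0], [0, 0, 0], 1], [[0, 0, 0], [0, 0, 0], 1]]'

```text
t: 26.52
tcp_pos: [0.4503, -0.3069, 0.0543]
tool_rot: [0.939, 0.003, 0.344, 0.0]
force: [-1.1, 0.6, -0.2]
finger_gap: 0.177
gripper_force: 98.7
```

Run:
```python
from h import *
st()
```

```text
t 26.5167 q [-1.14  0.81  2.14  1.76  0.64 -1.27] gap 0.177 F [-1.1  0.6 -0.2] T [ 0.04  0.42 -0.01]
grip [ 443.2 -306.9   62.7] lean 40.25 x [0.763 0.006 0.646] z [ 0.646  0.002 -0.763]
```

Request:
play_rows --rows '[[[0, 0, 0], [0, 0, 0], 0.75], [[0, 0, 0], [0, 0, 0], 0.6], [[0, 0, 0], [0, 0, 0], 0.4], [[0, 0, 0], [0, 0, 0], 0], [[0, 0, 0], [0, 0, 0], 0], [[0, 0, 0], [0, 0, 0], 0], [[0, 0, 0], [0, 0, 0], 0], [[0, 0, 0], [0, 0, 0], 0]]'

```text
t: 27.18
tcp_pos: [0.4502, -0.3068, 0.0542]
tool_rot: [0.939, 0.004, 0.344, 0.0]
force: [-0.2, 1.0, -1.4]
finger_gap: 0.999
gripper_force: 0.0
```

Request:
play_rows --rows '[[[0, 0, 0], [3, 0, -4], 0], [[0, 0, 0], [6, 0, -8], 0], [[0, 0, 0], [10, 0, -12], 0], [[0, 0, 0], [10, 0, -12], 0], [[0, 0, 0], [10, 0, -12], 0], [[0, 0, 0], [12, 0, -15], 0], [[0, 0, 0], [12, 0, -15], 0], [[0, 0, 0], [12, 0, -15], 0], [[0, 0, 0], [12, 0, -15], 0], [[0, 0, 0], [12, 0, -15], 0], [[0, 0, 0], [0, 0, 0], 0], [[0, 0, 0], [0, 0, 0], 0]]'

```text
t: 28.18
tcp_pos: [0.4464, -0.3065, 0.2131]
tool_rot: [0.939, 0.004, 0.344, 0.001]
force: [-0.1, -0.3, -0.3]
finger_gap: 0.995
gripper_force: 0.0
```

Run:
```python
from h import *
st()
p,d=snapshot('top'); p2,_=snapshot('scene'); cv2.imwrite('pics/z.png',np.hstack([cv2.resize(p[100:380,75:525,::-1],(780,485))]))
P=cloud('top',d)*1000; P[d==0]=np.nan; hsv=cv2.cvtColor(p,cv2.COLOR_RGB2HSV)
def win(u0,u1,v0,v1):
    m=np.zeros((480,640),bool); m[v0:v1,u0:u1]=1; return m
m=win(430,515,240,320)&(P[...,2]<20)&(hsv[...,2]>100)&(hsv[...,1]<60); q=P[m]; print('pan',cv2.minAreaRect(q[:,:2].astype(np.float32)))
f=q[abs(q[:,2]-np.median(q[:,2]))<6]; A=np.c_[f[:,:2]-f[:,:2].mean(0),np.ones(len(f))]; print('slope',np.linalg.lstsq(A,f[:,2],rcond=None)[0])
m=win(95,205,235,330)&(hsv[...,2]>110)&(hsv[...,1]<60)&(P[...,2]<60)
n,l,s,ce=cv2.connectedComponentsWithStats(m.astype(np.uint8)); print([(list(s[i]),np.round(np.nanmean(P[l==i],0))) for i in range(1,n) if s[i,4]>8])
```

```text
t 28.1833 q [-1.15  0.41  2.07  1.16  0.7  -0.53] gap 0.995 F [-0.1 -0.3 -0.3] T [0.05 0.28 0.05]
grip [ 439.3 -306.5  221.5] lean 40.26 x [0.763 0.009 0.646] z [ 0.646  0.    -0.763]
pan ((525.7696533203125, -310.931640625), (80.06561279296875, 109.80939483642578), 0.7081295251846313)
slope [6.51470679e-03 1.00043725e-03 5.40742610e+00]
[([np.int32(137), np.int32(257), np.int32(11), np.int32(12), np.int32(108)], array([568., 355.,  23.])), ([np.int32(175), np.int32(264), np.int32(4), np.int32(12), np.int32(36)], array([553., 284.,  26.])), ([np.int32(117), np.int32(270), np.int32(12), np.int32(12), np.int32(109)], array([543., 395.,  22.])), ([np.int32(132), np.int32(276), np.int32(12), np.int32(12), np.int32(110)], array([529., 364.,  22.])), ([np.int32(120), np.int32(284), np.int32(12), np.int32(12), np.int32(112)], array([514., 388.,  22.])), ([np.int32(112), np.int32(311), np.int32(9), np.int32(11), np.int32(71)], array([461., 405.,  26.]))]
```

View pics/z.png

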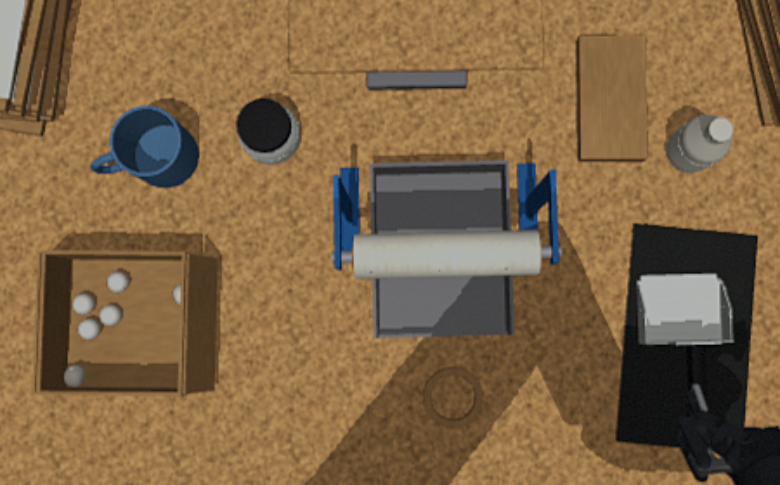

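All six knobs are in the carton, the bin is empty, the scoop lies flat on the mat within its edges, the bystanders haven't moved and the gripper is clear. Handing in.

```bash
python3 -c "
from station import *
print(sign_off())"
```

```text
the job is handed in; nothing more can be done
None
```

I scooped all six knobs in one pass and poured them into the carton, none spilled. The scoop is back flat on the mat and released, nothing else moved, and the job is handed in at about 28 s; sign-off returned no verdict.

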